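# Open the coffee bar's drop safe with its key

### The job

Open the drop safe with its key: take the safe key (rectangular bow, bit on both sides) from the rack, push it fully into the keyhole in the sloping top, turn it clockwise to its stop so that the lid springs up, turn it back home and draw it out. Then hang it back upright in its own notch. Do not force the key, and leave the other keys and everything else on the bar where they are.

Things in the scene. Friction and masses are not known exactly. Their poses are not given: they have to be found in the camera images.
- safe: grey sheet-steel drop safe bolted to the bar, 240 mm deep (x), 240 mm wide (y), 85 mm high at its front, 235 mm at its back; the top slopes at 32 degrees and faces the robot's side. Origin: centre of its underside; x points to its back.
- lock_plate: steel escutcheon 54 x 68 mm, 2 mm proud of the fixed strip below the lid. Origin: middle of the keyhole on its outer face, 112 mm above the bar, 81 mm before the safe's middle. z points straight out (the key's axis, 32 degrees from vertical, leaning to the safe's front), y along the keyhole slot (level), x up the slope. Slot 30 x 12 mm, sharp edges; the bit enters along y, either way round.
- lock_core (a joint): lock core behind the plate, rad: 0 = home, 1.4 = stop. Grows as the key turns clockwise seen from outside (about the plate's -z). A weak spring returns it (0.04 N m at home, 0.1 at the stop). The bit has about 0.15 rad of play in it either way, so the key turns 0.15 to 0.2 rad farther. Near 1 rad it frees the lid's catch.
- safe_lid (a joint): the safe's grey lid with the deposit slot, above the fixed strip, hinged at its top edge, rad: 0 = shut and caught, 0.13 = sprung fully up (its lower edge, 46 mm up the slope from the keyhole, rises 23 mm). It springs up by itself once the catch is free and stays up.
- safe_key: safe key, 106 mm long, about 80 g: black rectangular bow 36 wide, 40 tall, 10 mm thick; steel collar 24 mm across, 4 thick; 8 mm shank; flat bit 27 mm wide on both sides. Origin: on the axis at the collar's underside; z along the key from bit to bow (up as it hangs), y along the width of bow and bit (in the rack along its y within 0.25 rad), x across the flat. Bow: z = +4 to +44 mm, middle +24.
- safe_key_tip (a point): middle of the safe key's bit end, 62 mm below its origin along the axis. The bit is 27 mm wide, 8.5 mm thick, 15 mm long; its last 3 mm are narrowed to 23.5 x 6 mm.
- key_rack: bent steel key stand, 230 mm wide (y), fixed. Origin: centre of its underside; x points to its back. Shelf 4 mm thick, top 100 mm above the bar, with three notches 16 mm wide at y = -75, 0, +75 mm, open at the front edge (x = -70) and ending at x = -34. A key hangs in each at x = -50, collar on the shelf. Raised 10 mm, a key slides out over the front; its bit lies across and cannot pass up.
- door_key: another key on the rack, round 40 mm black bow, small bit on one side: not to be touched. Origin at its collar's underside.
- panel_key: another key on the rack, steel T-handle 54 mm wide, square shank: not to be touched. Origin at its collar's underside.
- sauce_bottle: bystander: white squeeze bottle, 54 mm across, 165 mm tall, between rack and safe. Origin: centre of its foot.
- tamper: bystander: steel tamper with dark wooden grip, 58 mm across, 88 mm tall. Origin: centre of its foot.
- milk_jug: bystander: steel milk jug, 90 mm across, 100 mm tall. Origin: centre of its foot.
- mug: bystander: blue mug, 80 mm across, 90 mm tall. Origin: centre of its foot.
- cup_stack: bystander: stack of paper cups, 84 mm across, 190 mm tall, at the far edge. Origin: centre of its foot.
- lid_stack: bystander: stack of black cup lids, 90 mm across, 62 mm tall. Origin: centre of its foot.
- portafilter: bystander: portafilter lying flat, 68 mm head, black handle, 200 mm long, 32 mm tall. Origin: under the middle of its head.
- key_seat (a point): floor of the lock, on the keyhole's axis 24 mm below the plate's outer face: the key is fully in when its tip rests here. Only then can it turn; while turned it is trapped behind the 5 mm plate.
Mind the look-alikes: they are no part of the job. Leave any turquoise look-alike of the safe_key alone.

How it is judged:
On the way, in this order (a step that is already met when the one before it is completed fails the run):
1. the safe key is fully in the keyhole (z of safe_key_tip in the frame of lock_plate below -0.0215 m and distance between safe_key_tip and lock_plate below 0.032 m and angle between the z axis of safe_key and the z axis of lock_plate, either way round below 0.2 rad), for 0.1 s.
2. the key has turned the lock core to its stop and the lid has sprung up (value of joint lock_core above 1.28 rad and value of joint safe_lid above 0.09 rad and z of safe_key_tip in the frame of lock_plate below -0.018 m), for 0.1 s.
3. the core is back home with the key still in (value of joint lock_core below 0.3 rad and z of safe_key_tip in the frame of lock_plate below -0.008 m and distance between safe_key_tip and lock_plate below 0.032 m), for 0.05 s.
4. the key is drawn out and the core is home (z of safe_key_tip in the frame of lock_plate above 0.005 m and value of joint lock_core below 0.15 rad), for 0.1 s.
At the end, for the whole second after the job is handed in: The safe key hangs upright (within 0.15 rad) at rest within 15 mm of where it hung at first; the lock core is home (below 0.15 rad); the lid is sprung up (above 0.09 rad) (distance of safe_key from where it was at the start of the episode below 0.015 m and angle between safe_key's own z axis and vertical below 0.15 rad and linear speed of safe_key below 0.02 m/s and value of joint lock_core below 0.15 rad and value of joint safe_lid above 0.09 rad); the robot touches nothing.
It fails at once if the key is forced: pressed against the safe with more than 100 N (contact force between safe_key and safe above 100 N).
It fails at once if another key is moved by more than 20 mm (distance of any of door_key, panel_key from where it was at the start of the episode above 0.02 m).
It fails at once if something else on the bar is moved by more than 30 mm (distance of any of sauce_bottle, tamper, milk_jug, mug, cup_stack, lid_stack, portafilter from where it was at the start of the episode above 0.03 m).
It also fails if it takes over 64 s, if anything falls off the work surface, if the arm or the gripper's body presses on something with over 40 N, if the wrist force passes 120 N, or if a joint passes its speed limit or range.

### The arm

A 7-joint arm with a two-finger parallel gripper is mounted at the origin on the work surface. World frame = base frame: x ahead of the robot, y to its left, z up, the work surface at z = 0. Lengths are in m, angles in rad, forces in N, time in s.
With the tool pointing down it reaches from about 0.35 to 0.9 m from the base axis. Payload 8.1 kg.
Tool frame: the origin (TCP) lies at the centre of the arm's flange, where the gripper is bolted on; the fingertips stand 178 mm ahead of it and the grasp point (between the pads) lies 159 mm ahead of it; z points along the fingers, y is the direction in which the jaws open and shut (so a half turn about z gives the same grasp; the last joint's range is limited). The gripper opens to 92 mm and grips with 3 to 60 N. Pads are 19 mm wide; open, the fingers measure 130 mm over their backs; the gripper's body (75 mm by 190 mm) begins 47 mm behind the grasp point.
Start: joints at [1.16, 0.434, 0.025, 1.573, -0.012, 1.134, -0.075], TCP at [0.189, -0.596, 0.405] pointing down, gripper open.
Joint ranges: [-2.62, 2.62], [-0.44, 2.09], [-1.27, 1.32], [0.08, 2.57], [-1.32, 4.46], [0.12, 2], [-2.74, 2.74]. Speed limits (rad/s): [2.22, 2.22, 3.01, 3.01, 3.14, 3.14, 3.14].

### API

Orientations are given as a rotation vector (axis times angle).
In Python, from cell import arm gives the robot as it stands. The module is installed in compiled form; this text tells all that it offers.
- The arm moves only by the tool move_arm, never from a script. Its argument "steps" is a list of rows, each a list of 4 numbers: the shift along the tool's x, y, z in mm, then the turn about the tool's z in rad. In form: [[x, y, z, twist], ...]. A call has 1 to 20 rows; each row is the pose to reach, as a shift and turn from the pose commanded when the call began, along the tool's axes at that moment; what a row does not reach only later rows make up. A row lasts 1/8 s, in which the tool goes at most 62.5 mm and 10.7 degrees, less where a joint would pass 70% of its speed; a pose out of reach is approached as far as the arm can. A call with a gripper value outside its range is refused whole. "grip" is the finger opening in mm, from 0 to 91.8, set as the call begins (left out, the last holds). The fingers move at their own pace and stop on an object; "grip_force" is the grip in N (left out, the last holds). Time passes only in rows, so rows that repeat a pose let the fingers close. It gives the time, the measured TCP pose, the force and the opening at its end, in the units of the state.
- arm.observe(): the state, without advancing time (a new reading comes with each control period).
- arm.get_image(name): name is "scene" or "top"; returns the picture (384x512x3 uint8, red, green, blue); there is no depth.
- arm.camera_info(name): a dict with "mtx" (3x3 intrinsics, pixels), "pose" (4x4, takes a point from camera to world coordinates). Camera axes: x right, y down, z forward; pixel columns grow to the right and rows downward; lengths in m; the calibration is good to about 2 mm. A picture is of the moment at which its call begins. camera_info takes no time and is no camera call.
- arm.sign_off(): hands the job in, once; it reports no verdict.
The state is a dict: "clock": time; "joints": joint angles; "dq": joint speeds; "joint_efforts": joint torques, N m; "position": TCP position; "ee_rot": TCP orientation; "force": force on the tool from outside, world axes, zero at the start; "ft_torque": the same for the moment, N m; "width": opening from 0.0 (shut) to 1.0 (fully open).
Only numpy, scipy, OpenCV 4.12 (cv2) and the standard library are available. Lean on these libraries where they do the work, as an engineer would, in place of code of your own. Each camera call takes 0.05 s, during which the arm holds its last target.

## Working session

There is one attempt and no reset: what is moved stays moved. The work goes in short steps, Python scripts to look and compute and a tool call to move; the robot and the scene stay as the last step left them, time stands still between calls to the robot, and variables do not carry over. Pictures are saved under pics/ and viewed, and the job is handed in when it is done.

Besides the shell and the picture viewer there is one more tool, called after "Emit:" as a command line: name --pt "numbers of a row" for each row, then --argument value for the rest. move_arm: Moves the arm, as the interface text tells. Its arguments: {"type":"object","properties":{"steps":{"type":"array"},"grip":{"type":"number"},"grip_force":{"type":"number"}},"required":["steps"]}

```bash
mkdir -p pics
python3 - <<'E'
from cell import arm
import cv2, numpy as np
np.set_printoptions(precision=4,suppress=True)
print(arm.observe())
for n in("scene","top"):
    im=arm.get_image(n); cv2.imwrite(f"pics/{n}0.png",im[:,:,::-1]); c=arm.camera_info(n); print(n,c["mtx"],c["pose"])
E
```

```text
{'clock': 0.0, 'joints': array([ 1.1604,  0.4352,  0.025 ,  1.5741, -0.0116,  1.134 , -0.0751]), 'dq': array([ 0.0007, -0.0009, -0.0009, -0.0003, -0.0022, -0.0002,  0.0003]), 'joint_efforts': array([  0.0005, -66.7853,   0.985 , -31.4458,  -0.0607,   0.0433,
         0.0001]), 'position': array([ 0.1892, -0.5954,  0.404 ]), 'ee_rot': array([-3.103 , -0.4813,  0.0007]), 'force': array([-0.4669, -0.9541, -0.1201]), 'ft_torque': array([ 0.0413,  0.0266, -0.0297]), 'width': 0.9994979459823152}
scene [[393.1386   0.     252.3579]
 [  0.     393.1386 188.3935]
 [  0.       0.       1.    ]] [[ 0.393   0.7907 -0.4694  1.1382]
 [ 0.9195 -0.3423  0.1933 -0.2353]
 [-0.0078 -0.5076 -0.8616  1.1771]
 [ 0.      0.      0.      1.    ]]
top [[396.3085   0.     256.1711]
 [  0.     396.3085 189.6947]
 [  0.       0.       1.    ]] [[-0.0078 -0.9983  0.0581  0.5082]
 [-0.9998  0.0068 -0.0169  0.0226]
 [ 0.0165 -0.0582 -0.9982  1.6898]
 [ 0.      0.      0.      1.    ]]
```

View pics/scene0.png

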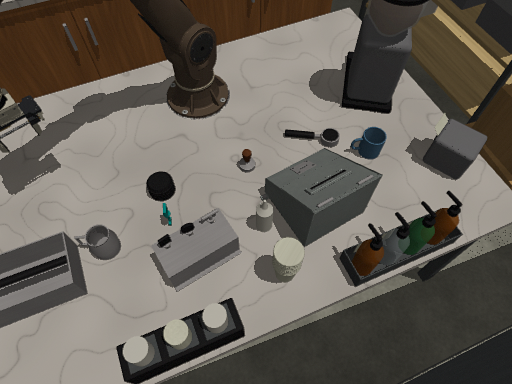

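View pics/top0.png

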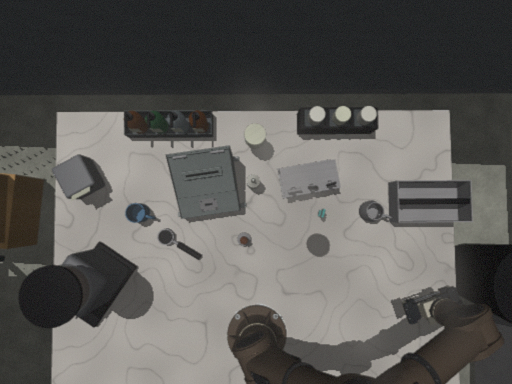

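The scene picture shows the rack at about (198,243), the safe at (322,190), and a turquoise look-alike at (167,212) lying on the bar. In the top view the rack is at (310,180), the safe at (205,183) and its lock plate at (209,204). I'll enlarge both.

Run:
```python
import cv2, numpy as np
t=cv2.imread("pics/top0.png"); s=cv2.imread("pics/scene0.png")
a=cv2.resize(t[150:230,265:355],None,fx=7,fy=7,interpolation=cv2.INTER_CUBIC); cv2.imwrite("pics/c1.png",a)
a=cv2.resize(t[135:230,155:255],None,fx=6,fy=6,interpolation=cv2.INTER_CUBIC); cv2.imwrite("pics/c2.png",a)
a=cv2.resize(s[190:290,140:250],None,fx=6,fy=6,interpolation=cv2.INTER_CUBIC); cv2.imwrite("pics/c3.png",a)
a=cv2.resize(s[140:240,255:385],None,fx=6,fy=6,interpolation=cv2.INTER_CUBIC); cv2.imwrite("pics/c4.png",a)
```

```text
(no output)
```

View pics/c1.png

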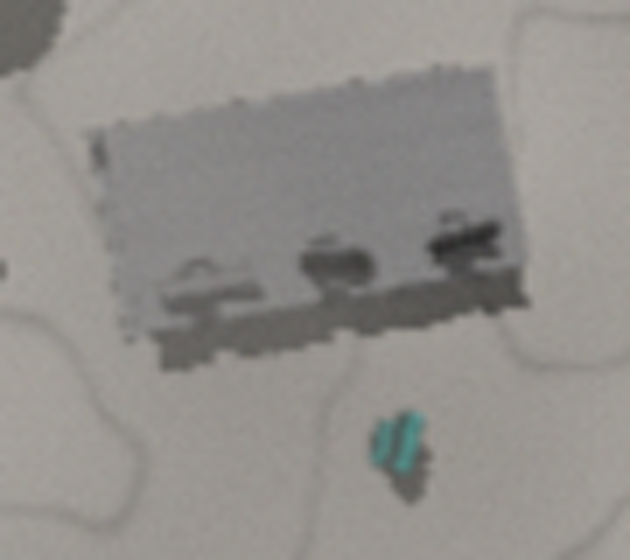

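View pics/c2.png

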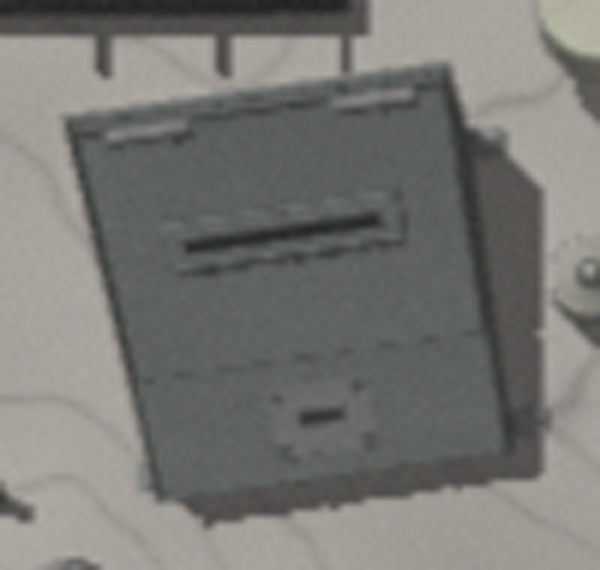

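View pics/c3.png

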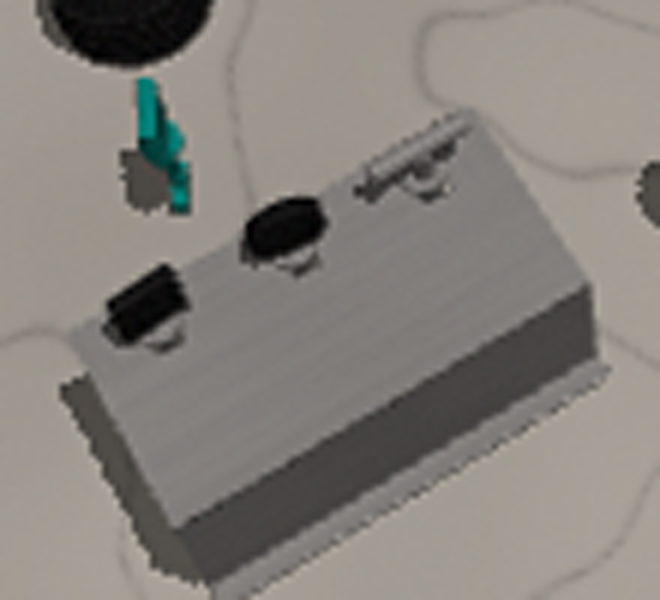

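View pics/c4.png

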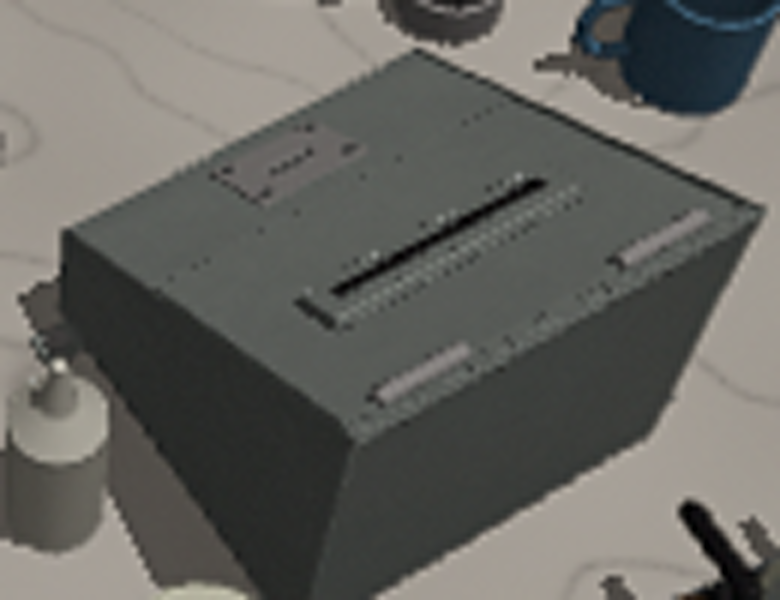

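The rack's three handles in the top crop, as original pixels:
- (294,192) is a T-handle, so panel_key.
- (313,187) is a round bow, so door_key.
- (331,184) is a rectangular black bow, so safe_key.
- (321,213) is a turquoise look-alike lying on the bar, which I leave alone.

The scene crop agrees: the rectangular bow is at (164,241), at the rack's -y end. Next I fit the rack and safe poses in both views.

```bash
cat > h.py <<'E'
import cv2, numpy as np
from scipy.optimize import least_squares
from scipy.spatial.transform import Rotation as R
np.set_printoptions(precision=4,suppress=True)
from cell import arm
CAM={n:arm.camera_info(n) for n in("scene","top")}
def proj(n,P):
    P=np.atleast_2d(P); T=np.linalg.inv(CAM[n]["pose"]); c=P@T[:3,:3].T+T[:3,3]
    q=c@CAM[n]["mtx"].T; return q[:,:2]/q[:,2:]
def un(p,f,o): return (np.array(p)+.5)/f-.5+np.array(o)
def place(p,L):
    c,s=np.cos(p[2]),np.sin(p[2]); L=np.atleast_2d(L)
    return np.c_[p[0]+c*L[:,0]-s*L[:,1],p[1]+s*L[:,0]+c*L[:,1],L[:,2]]
E
cat > fit0.py <<'E'
from h import *
top=un([(163,497),(508,455),(68,118),(447,65)],6,(155,135))
sc=un([(417,50),(65,232),(765,208),(357,440)],6,(255,140))
L=np.array([(-.12,.12,.085),(-.12,-.12,.085),(.12,.12,.235),(.12,-.12,.235)])
for w in("both","top","scene"):
    def f(p):
        r=[]
        if w!="scene": r.append(proj("top",place(p,L))-top)
        if w!="top": r.append(proj("scene",place(p,L))-sc)
        return np.concatenate(r).ravel()
    s=least_squares(f,[.6,.2,.2]); print("safe",w,s.x,np.round(s.fun,1))
top=un([(85,130),(492,66),(525,268),(130,338)],7,(265,150))
sc=un([(588,287),(175,527),(75,330),(470,107)],6,(140,190))
for w in("both","top","scene"):
    def f(p):
        L=np.array([(p[3],.115,.1),(p[3],-.115,.1),(-.07,-.115,.1),(-.07,.115,.1)])
        r=[]
        if w!="scene": r.append(proj("top",place(p,L))-top)
        if w!="top": r.append(proj("scene",place(p,L))-sc)
        return np.concatenate(r).ravel()
    s=least_squares(f,[.6,-.2,.2,.05]); print("rack",w,s.x,np.round(s.fun,1))
E
python3 fit0.py
```

```text
safe both [0.6251 0.1978 0.1367] [-1.   0.5  0.5 -1.1 -1.  -0.5  0.4 -0.8  0.  -0.8 -0.7 -0.4  0.3 -0.3
 -1.   0.2]
safe top [0.6233 0.1967 0.1316] [-1.   0.8  0.6 -0.5 -0.6 -0.2  0.9 -0.1]
safe scene [0.6263 0.1982 0.1399] [ 0.2 -0.6 -0.5 -0.   0.7 -0.2 -0.4  0.6]
rack both [ 0.6584 -0.2171  0.1621  0.0485] [ 2.  -0.1 -0.3 -0.4  0.3 -0.5  0.6 -0.9  1.2 -0.9  0.2 -0.2 -1.1 -0.5
  0.9 -0.7]
rack top [ 0.6554 -0.2147  0.1619  0.0505] [ 1.3  0.1 -1.  -0.2 -0.3  0.2  0.  -0.2]
rack scene [ 0.6604 -0.2183  0.1617  0.047 ] [ 0.8 -0.6 -0.3  0.2 -1.3  0.2  0.8 -0. ]
```

```bash
cat >> h.py <<'E'
from scipy.ndimage import map_coordinates
def grab(k=3):
    return {n:np.mean([arm.get_image(n).astype(float) for _ in range(k)],0)[:,:,::-1] for n in("scene","top")}
a32=np.radians(32)
PX=np.array([np.cos(a32),0,np.sin(a32)]);PY=np.array([0,1.,0]);PZ=np.array([-np.sin(a32),0,np.cos(a32)]);PO=np.array([-.081,0,.112])
def rect(o,ax,ay,hx,hy):
    c=[o+sx*hx*ax+sy*hy*ay for sx,sy in((-1,-1),(1,-1),(1,1),(-1,1))]; return [(c[i],c[(i+1)%4]) for i in range(4)]
def edgefit(ims,segs,place_f,p0,names=("scene","top"),win=3,it=12,step=.004,sg=.7):
    G={n:cv2.GaussianBlur(ims[n].mean(2),(0,0),sg) for n in names}
    p=np.array(p0,float); S=[]
    for a,b in segs:
        a=np.array(a);b=np.array(b);k=max(3,int(np.linalg.norm(b-a)/step)); t=np.linspace(.06,.94,k)[:,None]; S.append((a+(b-a)*t,b-a))
    for i in range(it):
        w=max(1.2,win*(1-i/it)+1); tg=[]
        for n in names:
            for P,d in S:
                q=proj(n,place_f(p,P)); e=proj(n,place_f(p,P+d*1e-3)); 
                dv=(e-q); dv/=np.linalg.norm(dv,axis=1)[:,None]+1e-12; nn=np.c_[-dv[:,1],dv[:,0]]
                o=np.arange(-w,w+.01,.25); pts=q[:,None]+o[None,:,None]*nn[:,None]
                v=map_coordinates(G[n],[pts[...,1],pts[...,0]],order=1); g=np.abs(np.gradient(v,axis=1))
                j=g.argmax(1); ok=(g.max(1)>.8)&(j>0)&(j<len(o)-1)
                tg.append((n,P[ok],nn[ok],(q+o[j][:,None]*nn)[ok]))
        f=lambda p:np.concatenate([((proj(n,place_f(p,P))-t)*m).sum(1) for n,P,m,t in tg if len(P)])
        s=least_squares(f,p,loss="soft_l1",f_scale=.3); p=s.x
    return p,np.sqrt(np.mean(np.minimum(f(p)**2,1))),len(f(p))
def boxsegs(c,h):
    c=np.array(c);h=np.array(h);out=[]
    from itertools import product
    V=[np.array(v) for v in product((-1,1),repeat=3)]
    for i in range(8):
        for j in range(i):
            if np.sum(V[i]!=V[j])==1: out.append((c+V[i]*h,c+V[j]*h))
    return out
def draw(im,n,segs,pf,p,crop,f,fn):
    x0,x1,y0,y1=crop; a=cv2.resize(np.clip(im[y0:y1,x0:x1],0,255).astype(np.uint8),None,fx=f,fy=f,interpolation=cv2.INTER_CUBIC)
    a=cv2.convertScaleAbs(a,alpha=1.5)
    for s in segs:
        q=(proj(n,pf(p,np.array(s)))-(x0,y0)+.5)*f-.5; cv2.line(a,*[tuple(int(round(v)) for v in z) for z in q],(0,0,255),1,cv2.LINE_AA)
    cv2.imwrite(fn,a)
E
cat > fit1.py <<'E'
from h import *
import pickle
ims=grab(3); pickle.dump(ims,open("ims0.pkl","wb"))
c=[np.array(v) for v in[(-.12,.12,.085),(-.12,-.12,.085),(.12,-.12,.235),(.12,.12,.235)]]
out=[(c[i],c[(i+1)%4]) for i in range(4)]
plate=rect(PO,PX,PY,.027,.034); slot=rect(PO,PX,PY,.006,.015)
for nm in(("scene","top"),("top",),("scene",)):
    p,e,k=edgefit(ims,out+plate,place,[.6251,.1978,.1367],nm); print("safe",nm,p,e,k)
    p2,e,k=edgefit(ims,plate,place,p,nm,win=1.5); print("plate",nm,p2,e,k,place(p2,PO))
    if len(nm)==2: ps=p
draw(ims["top"],"top",out+plate+slot,place,ps,(155,255,135,230),6,"pics/o1.png")
draw(ims["scene"],"scene",out+plate+slot,place,ps,(255,385,140,240),6,"pics/o2.png")
def rp(p,P): return place(p,P)
sh=[((-.07,-.115,.1),(.048,-.115,.1)),((.048,-.115,.1),(.048,.115,.1)),((.048,.115,.1),(-.07,.115,.1)),((-.07,.115,.1),(-.07,.09,.1)),((-.07,.06,.1),(-.07,.02,.1)),((-.07,-.06,.1),(-.07,-.02,.1)),((-.07,-.115,.1),(-.07,-.09,.1))]
for nm in(("scene","top"),("top",),("scene",)):
    p,e,k=edgefit(ims,[sh[0]]+sh[2:],place,[.6584,-.2171,.1621],nm); print("rack",nm,p,e,k)
    if len(nm)==2: pr=p
k0=np.r_[place(pr,[-.05,-.075,.1])[0][:2],pr[2]]; print("key expect",k0)
bow=boxsegs((0,0,.124),(.005,.018,.02))
for nm in(("scene","top"),("top",),("scene",)):
    p,e,k=edgefit(ims,bow,place,k0,nm,win=2); print("key",nm,p,e,k)
    if len(nm)==2: pk=p
draw(ims["top"],"top",sh+[],place,pr,(265,355,150,230),7,"pics/o3.png")
draw(ims["top"],"top",bow,place,pk,(310,350,165,205),14,"pics/o4.png")
draw(ims["scene"],"scene",bow,place,pk,(145,185,220,260),14,"pics/o5.png")
draw(ims["scene"],"scene",sh,place,pr,(140,250,190,290),6,"pics/o6.png")
E
python3 fit1.py; cd pics; python3 -c "
import cv2,numpy as np
a=[cv2.resize(cv2.imread(f'o{i}.png'),(400,300)) for i in (1,2,3,6)]
cv2.imwrite('m1.png',np.vstack([np.hstack(a[:2]),np.hstack(a[2:])]))
cv2.imwrite('m2.png',cv2.resize(np.hstack([cv2.imread('o4.png'),cv2.imread('o5.png')]),(800,400)))"
```

```text
safe ('scene', 'top') [0.626  0.1988 0.1283] 0.45182055725432363 500
plate ('scene', 'top') [ 0.6233  0.1733 -0.188 ] 0.49146366671491 76 [[0.5437 0.1884 0.112 ]]
safe ('top',) [0.6246 0.1985 0.1328] 0.38968962340362884 251
plate ('top',) [0.6244 0.1978 0.1288] 0.3117938491268859 39 [[0.5441 0.1874 0.112 ]]
safe ('scene',) [0.6274 0.1998 0.1276] 0.4068725000984831 269
plate ('scene',) [0.6283 0.1908 0.0428] 0.39899804668416 50 [[0.5474 0.1874 0.112 ]]
rack ('scene', 'top') [ 0.6588 -0.2194  0.1734] 0.33384628545176487 149
rack ('top',) [ 0.6563 -0.2095  0.1707] 0.4276690955684522 51
rack ('scene',) [ 0.6591 -0.2195  0.173 ] 0.2589308936645822 87
key expect [ 0.6225 -0.3019  0.1734]
key ('scene', 'top') [ 0.6218 -0.3019  0.3063] 0.3646770200114603 121
key ('top',) [ 0.629  -0.3051  0.0154] 0.4333347793650531 57
key ('scene',) [ 0.6233 -0.3017  0.1562] 0.36778409078825103 66
```

View pics/m1.png

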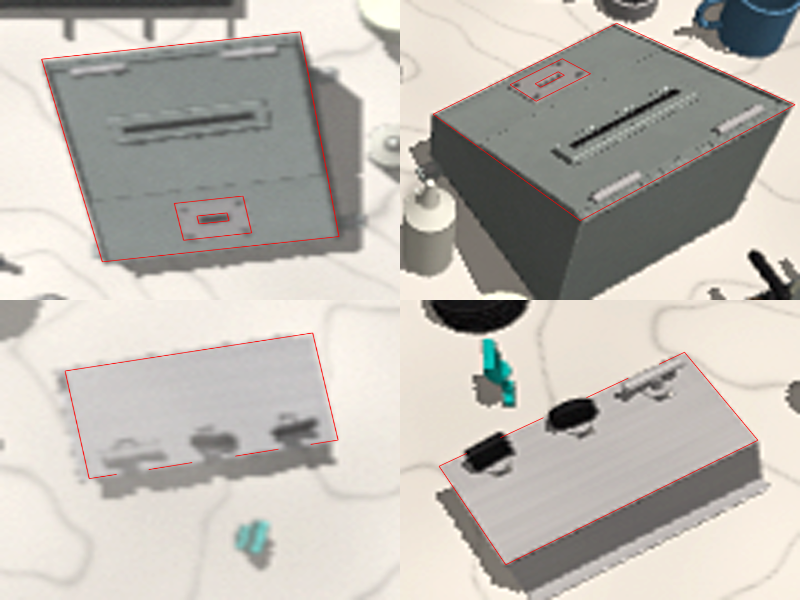

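View pics/m2.png

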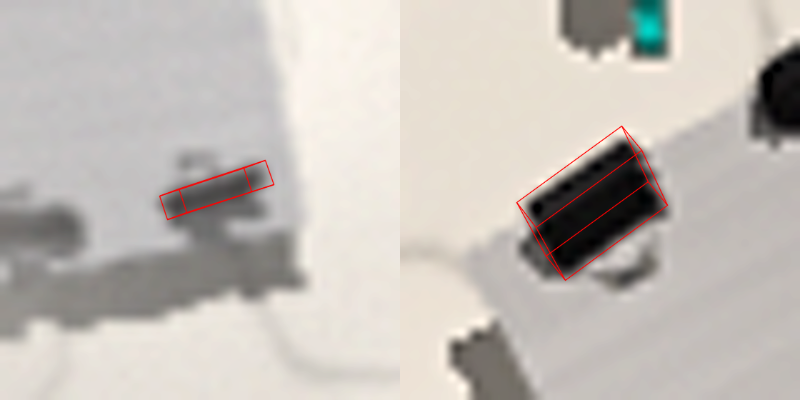

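The overlays line up with the safe, plate and slot, and the safe key's bow fits at about (0.622, -0.302) with yaw near 0.3. That sits 0 to 1 mm from the expected notch position. The tool yaw is already 0.308, so I work out the move from there.

```bash
cat >> h.py <<'E'
def toolR(): return R.from_rotvec(arm.observe()["ee_rot"]).as_matrix()
def yawof(M): return np.arctan2(M[1,0],M[0,0])
def row(target,cmd,yaw0,yaw1=None):
    "mm row in tool axes for tool-down with x yaw yaw0"
    c,s=np.cos(yaw0),np.sin(yaw0); M=np.array([[c,s,0],[s,-c,0],[0,0,-1.]])
    return np.round(M.T@(np.array(target)-cmd)*1e3,1), (0 if yaw1 is None else round(yaw0-yaw1,3))
E
python3 - <<'E'
from h import *
print(toolR(),yawof(toolR()))
c=np.array([.189,-.596,.405]);y=yawof(toolR())
print(row([.622,-.302,.405],c,y),row([.622,-.302,.288],c,y))
E
```

```text
[[ 0.953   0.3029 -0.0001]
 [ 0.3029 -0.953   0.0002]
 [-0.     -0.0002 -1.    ]] 0.3077851333249772
(array([ 501.7, -149. ,    0. ]), 0) (array([ 501.7, -149. ,  117. ]), 0)
```

Emit:
move_arm --pt "502 -149 0 0" --pt "502 -149 0 0" --pt "502 -149 0 0" --pt "502 -149 0 0" --pt "502 -149 0 0" --pt "502 -149 0 0" --pt "502 -149 0 0" --pt "502 -149 0 0" --pt "502 -149 0 0" --pt "502 -149 0 0" --pt "502 -149 0 0" --pt "502 -149 0 0" --grip 50 --grip_force 12

```text
clock: 1.9
position: [0.6213, -0.3034, 0.405]
ee_rot: [3.104, 0.477, -0.001]
force: [0.1, 0.2, -0.3]
width: 0.544
```

Run:
```python
from h import *
o=arm.observe(); print(o["position"],o["joints"],yawof(toolR()))
s=arm.get_image("scene")[:,:,::-1]; t=arm.get_image("top")[:,:,::-1]
a=cv2.resize(s[150:270,110:250],(560,480),interpolation=cv2.INTER_CUBIC)
cv2.imwrite("pics/d1.png",a)
```

```text
[ 0.6213 -0.3034  0.405 ] [ 0.4273  0.5488 -0.0831  1.3815  0.0474  1.2132 -0.9261] 0.30494584981880873
```

View pics/d1.png

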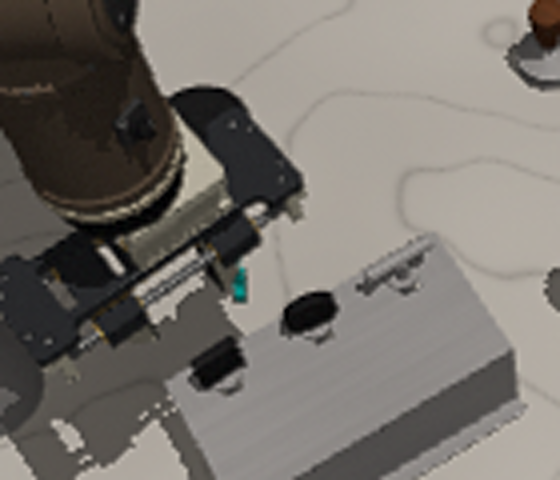

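The gripper is above the rack, and in the scene view its jaws line up with the rectangular bow at about crop (218,362). Descending.

Emit:
move_arm --pt "0 0 45 0" --pt "0 0 80 0" --pt "0 0 100 0" --pt "0 0 110 0" --pt "0 0 117 0" --pt "0 0 117 0" --pt "0 0 117 0"

```text
clock: 2.88
position: [0.6229, -0.3017, 0.2886]
ee_rot: [3.104, 0.481, 0.002]
force: [0.7, 0.2, 0.9]
width: 0.541
```

Run:
```python
from h import *
o=arm.observe(); print(o["position"],o["force"],yawof(toolR()))
s=arm.get_image("scene")[:,:,::-1]; t=arm.get_image("top")[:,:,::-1]
a=cv2.resize(s[190:270,130:220],(720,640),interpolation=cv2.INTER_CUBIC)[:600]
cv2.imwrite("pics/d2.png",a)
```

```text
[ 0.6229 -0.3017  0.2886] [0.689  0.1745 0.8632] 0.30761501601479435
```

View pics/d2.png

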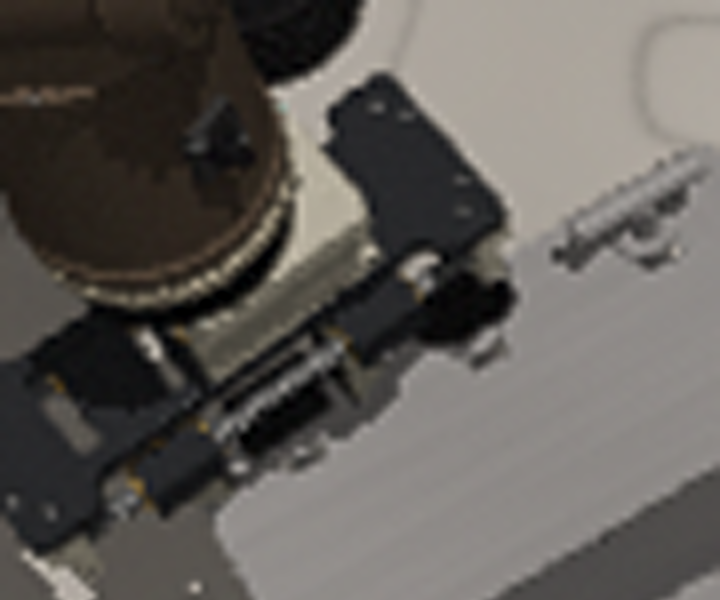

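The bow at (285,415) lies between the fingers and the round door key at (465,305) is clear. Closing at 12 N.

Emit:
move_arm --pt "0 0 0 0" --pt "0 0 0 0" --pt "0 0 0 0" --pt "0 0 0 0" --pt "0 0 0 0" --pt "0 0 0 0" --grip 20 --grip_force 15

```text
clock: 3.72
position: [0.6227, -0.3016, 0.2879]
ee_rot: [3.104, 0.481, 0.0]
force: [-1.2, 0.9, 3.8]
width: 0.39
```

Emit:
move_arm --pt "0 0 -6 0" --pt "0 0 -13 0" --pt "0 0 -13 0" --pt "-10 -1.4 -13 0" --pt "-22 -3 -13 0" --pt "-35 -4.8 -13 0" --pt "-45 -6.1 -13 0" --pt "-45 -6.1 -13 0"

```text
clock: 4.72
position: [0.5769, -0.31, 0.3009]
ee_rot: [3.105, 0.479, -0.001]
force: [-0.6, -0.3, 0.1]
width: 0.39
```

Run:
```python
from h import *
o=arm.observe(); print(o["position"],o["force"],o["width"],yawof(toolR()))
s=arm.get_image("scene")[:,:,::-1]; t=arm.get_image("top")[:,:,::-1]
a=cv2.resize(s[190:265,130:230],(800,600),interpolation=cv2.INTER_CUBIC)
cv2.imwrite("pics/d3.png",a)
```

```text
[ 0.5769 -0.31    0.3009] [-0.562  -0.3083  0.0722] 0.390276936116704 0.3064425965692189
```

View pics/d3.png

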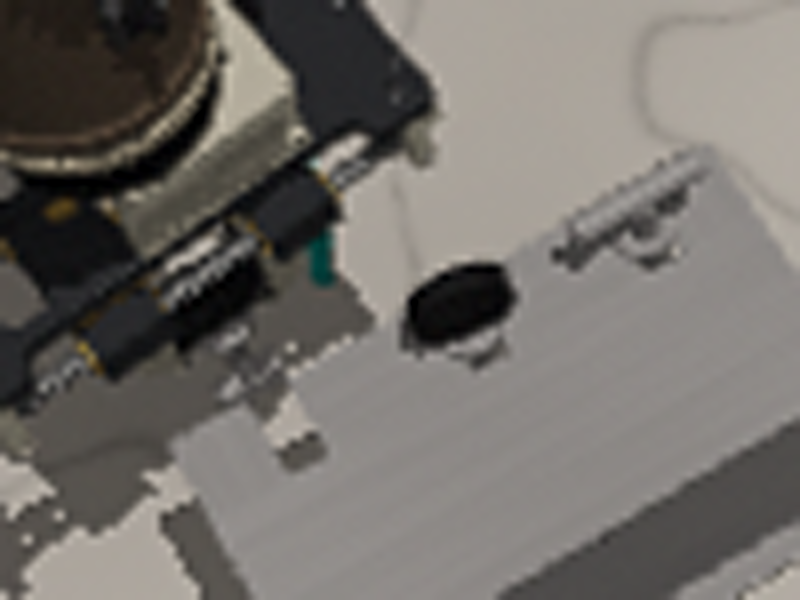

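The key is out and held, with its bit visible at (265,370); the notch is empty and the other keys have not moved. I raise it and carry it over to hover above the keyhole.

Run:
```python
from h import *
c=np.array([.5769,-.31,.3009]);y=.3064
print(row([.5769,-.31,.43],c,y),row([.5457,.1884,.43],c,y,.131))
```

```text
(array([   0. ,    0. , -129.1]), 0) (array([ 120.6, -484.6, -129.1]), 0.175)
```

Emit:
move_arm --pt "0 0 -60 0" --pt "0 0 -129 0" --pt "0 0 -129 0" --pt "14 -55 -129 0.05" --pt "28 -115 -129 0.1" --pt "44 -175 -129 0.175" --pt "60 -235 -129 0.175" --pt "75 -295 -129 0.175" --pt "89 -355 -129 0.175" --pt "104 -415 -129 0.175" --pt "115 -460 -129 0.175" --pt "120.6 -484.6 -129 0.175" --pt "120.6 -484.6 -129 0.175" --pt "120.6 -484.6 -129 0.175"

```text
clock: 6.58
position: [0.5462, 0.1881, 0.4291]
ee_rot: [3.134, 0.207, -0.001]
force: [0.6, -0.4, -0.7]
width: 0.389
```

```bash
cat > look.py <<'E'
from h import *
import sys
def look(tag,cs=(255,385,110,240),ct=(155,255,135,230),k=1):
    o=arm.observe(); print(o["clock"],o["position"],o["force"],o["width"],yawof(toolR()),o["joints"][6])
    s=arm.get_image("scene")[:,:,::-1]; t=arm.get_image("top")[:,:,::-1]
    a=cv2.resize(s[cs[2]:cs[3],cs[0]:cs[1]],(400,int(400*(cs[3]-cs[2])/(cs[1]-cs[0]))),interpolation=cv2.INTER_CUBIC)
    b=cv2.resize(t[ct[2]:ct[3],ct[0]:ct[1]],(400,int(400*(ct[3]-ct[2])/(ct[1]-ct[0]))),interpolation=cv2.INTER_CUBIC)
    h=max(a.shape[0],b.shape[0]); m=np.zeros((h,800,3),np.uint8); m[:a.shape[0],:400]=a; m[:b.shape[0],400:]=b
    cv2.imwrite(f"pics/{tag}.png",cv2.convertScaleAbs(m,alpha=1.3)); return s,t
E
python3 -c "
from look import *
s,t=look('e1'); cv2.imwrite('pics/e1s.png',s); cv2.imwrite('pics/e1t.png',t)"
```

```text
6.575 [0.5462 0.1881 0.4291] [ 0.6089 -0.4109 -0.6512] 0.38937793981997637 0.13213885213681342 -1.945808261126973
```

View pics/e1.png

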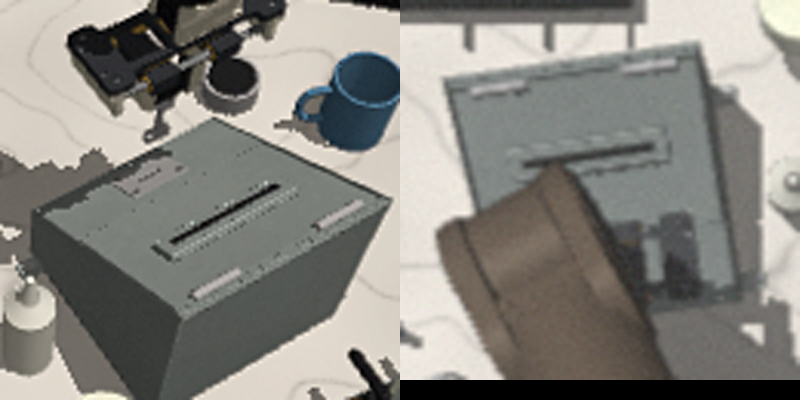

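```bash
cat > keym.py <<'E'
from h import *
def keysegs():
    s=boxsegs((0,0,-.0545),(.00425,.0135,.0075))+boxsegs((0,0,-.0235),(.004,.004,.0235))
    t=np.linspace(0,2*np.pi,17)
    for z in(0,.004):
        c=np.c_[.012*np.cos(t),.012*np.sin(t),0*t+z]; s+=[(c[i],c[i+1]) for i in range(16)]
    return s
def keyplace(p,L):  # p: origin xyz,yaw,tilt about key y
    M=R.from_euler("ZY",[p[3],p[4]]).as_matrix(); return np.atleast_2d(L)@M.T+np.array(p[:3])
E
python3 - <<'E'
from keym import *
s=cv2.imread("pics/e1s.png").astype(float)
o=arm.observe(); p=[*o["position"][:2],o["position"][2]-.188,.131,0]
crop=(285,325,125,165)
draw(s,"scene",[],keyplace,p,crop,10,"pics/f0.png"); draw(s,"scene",keysegs(),keyplace,p,crop,10,"pics/f1.png")
cv2.imwrite("pics/f2.png",np.hstack([cv2.imread("pics/f0.png"),cv2.imread("pics/f1.png")]))
print(proj("scene",keyplace(p,[[0,0,-.062]])))
for dx in(.001,): print(proj("scene",keyplace([p[0]+.01]+p[1:],[[0,0,-.062]])),proj("scene",keyplace([p[0],p[1]+.01]+p[2:],[[0,0,-.062]])))
E
```

```text
[[305.2596 154.1122]]
[[306.7363 156.5394]] [[308.1364 153.0644]]
```

View pics/f2.png

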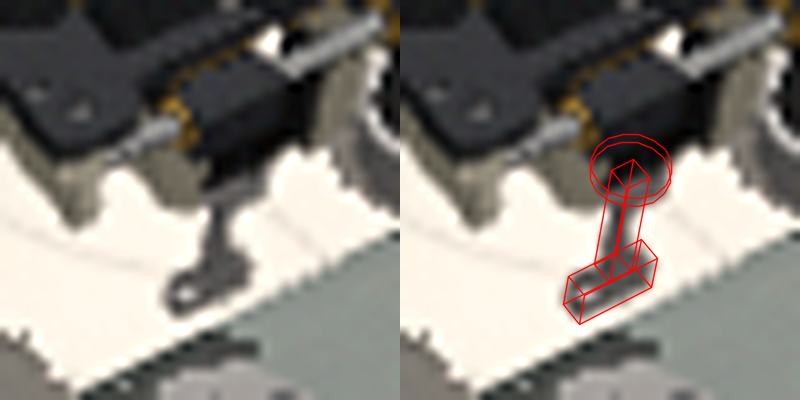

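Run:
```python
from keym import *
import itertools
s=cv2.imread("pics/e1s.png").astype(float)
o=arm.observe(); p0=np.array([*o["position"][:2],o["position"][2]-.188,.131,0])
pf=lambda q,L: keyplace(p0+np.array([q[0],q[1],0,0,0]),L)
# silhouette: dark-steel mask vs hull of bit+shank lower
G=cv2.GaussianBlur(s.mean(2),(0,0),.5)
for win in(1,2):
  bit=boxsegs((0,0,-.0545),(.00425,.0135,.0075))
  print(edgefit({"scene":s},bit,pf,[0,0],("scene",),win=win))
# hull render match
V=np.array(list(itertools.product((-.00425,.00425),(-.0135,.0135),(-.062,-.047))))
S=np.array(list(itertools.product((-.004,.004),(-.004,.004),(-.05,-.012))))
x0,x1,y0,y1=296,316,138,160; f=8
obs=s[y0:y1,x0:x1].mean(2)
best=[]
for dx in np.arange(-.006,.0061,.001):
  for dy in np.arange(-.006,.0061,.001):
    m=np.zeros(((y1-y0)*f,(x1-x0)*f),np.float32)
    for W in(V,S):
        q=(proj("scene",pf((dx,dy),W))-(x0,y0)+.5)*f
        cv2.fillConvexPoly(m,cv2.convexHull(q.astype(np.float32)).astype(np.int32),1)
    m=cv2.resize(m,(x1-x0,y1-y0),interpolation=cv2.INTER_AREA)
    w=np.zeros_like(obs); w[9:20,:16]=1
    A=np.c_[m[w>0],np.ones((w>0).sum())]; r=np.linalg.lstsq(A,obs[w>0],rcond=None); best.append((r[1][0],dx,dy))
best.sort(); print(np.array(best[:8]))
```

```text
(array([ 0.0001, -0.0029]), np.float64(0.44399850924700895), 26)
(array([ 0.0071, -0.0021]), np.float64(0.42030759379988053), 33)
[[ 92980.6404      0.          0.    ]
 [ 94169.8586      0.         -0.001 ]
 [ 94917.4184     -0.001       0.    ]
 [ 99908.2693     -0.001      -0.001 ]
 [101044.2031      0.001      -0.001 ]
 [101462.8977     -0.001       0.001 ]
 [104731.3397      0.001      -0.002 ]
 [105253.7561      0.001       0.    ]]
```

In the scene camera the held bit sits within about 1 mm of its predicted place, and the keyhole comes out at about (0.5465, 0.1887). I descend to just above the slot and then step in with force checks.

Emit:
move_arm --pt "0 0 30 0" --pt "0 0 50 0" --pt "0 0 60 0" --pt "0 0 60 0" --pt "0 0 60 0"

```text
clock: 7.3
position: [0.5464, 0.1889, 0.3706]
ee_rot: [-3.134, -0.208, -0.002]
force: [-0.6, 0.8, -1.0]
width: 0.394
```

```bash
python3 -c "
from look import *
s,t=look('e2',(285,335,130,180)); cv2.imwrite('pics/e2s.png',s)"
```

```text
7.3 [0.5464 0.1889 0.3706] [-0.5871  0.8414 -0.9539] 0.3941384363899089 0.13231045510096962 -1.962472892661416
```

View pics/e2.png

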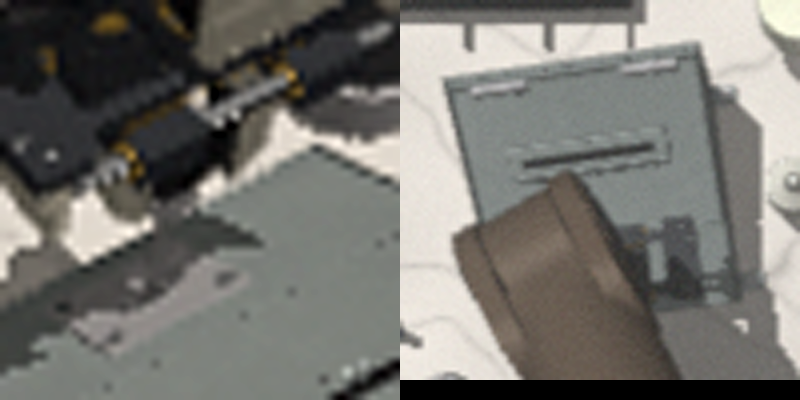

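Emit:
move_arm --pt "0 0 5 0" --pt "0 0 9 0" --pt "0 0 9 0"

```text
clock: 7.78
position: [0.5463, 0.1891, 0.3615]
ee_rot: [-3.134, -0.208, -0.002]
force: [-0.9, -1.5, 7.2]
width: 0.39
```

Emit:
move_arm --pt "0 0 2 0" --pt "0 0 2 0"

```text
clock: 8.02
position: [0.5469, 0.1892, 0.3608]
ee_rot: [-3.134, -0.208, -0.007]
force: [-1.1, -1.0, 15.3]
width: 0.393
```

Emit:
move_arm --pt "0 0 2 0" --pt "0 0 2 0"

```text
clock: 8.28
position: [0.5462, 0.189, 0.3571]
ee_rot: [-3.134, -0.208, -0.002]
force: [0.3, 0.1, -1.0]
width: 0.392
```

```bash
python3 -c "
from look import *
s,t=look('e3',(285,335,130,180)); cv2.imwrite('pics/e3s.png',s)
a=s[135:170,285:330]; cv2.imwrite('pics/e3c.png',cv2.resize(cv2.convertScaleAbs(a,alpha=1.6),(720,560),interpolation=cv2.INTER_CUBIC))"
```

```text
8.275 [0.5462 0.189  0.3571] [ 0.2714  0.065  -1.0141] 0.39242880457978213 0.1327025630284216 -1.9666405986256708
```

View pics/e3c.png

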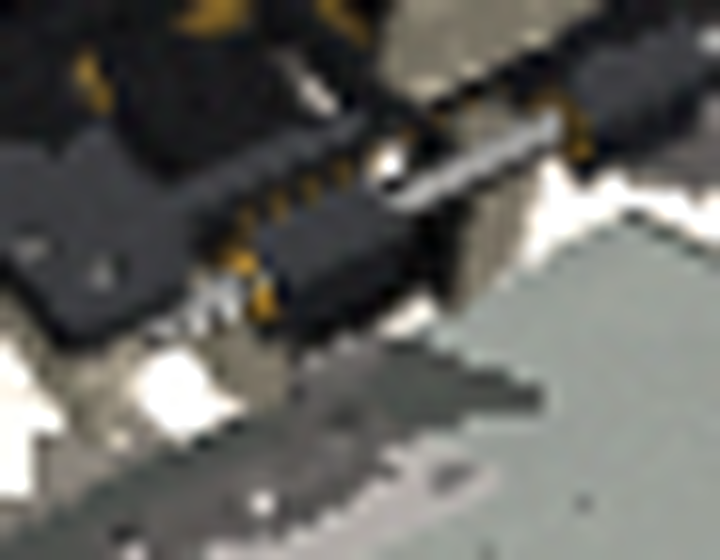

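Emit:
move_arm --pt "0 2 0 0" --pt "0 4 0 0" --pt "0 4 0 0"

```text
clock: 8.75
position: [0.5463, 0.1855, 0.3565]
ee_rot: [-3.134, -0.209, 0.001]
force: [-0.3, 4.0, -2.2]
width: 0.391
```

Emit:
move_arm --pt "0 2 0 0" --pt "0 2 0 0"

```text
clock: 9.0
position: [0.5465, 0.1842, 0.3568]
ee_rot: [-3.133, -0.21, 0.0]
force: [-1.3, 6.1, -1.1]
width: 0.391
```

The side probe meets 6 N of resistance after about 3.5 mm, so the tip is in the slot and roughly centred. Next I recentre and pivot the key in the grip by moving the bow toward the front and down.

```bash
cat > plan.py <<'E'
from h import *
K=np.array([.5465,.1887,.112]); YS=.131; ex=np.array([np.cos(YS),np.sin(YS),0]); ez=np.array([0,0,1.])
def tcp(th,d,g=.090):
    th=np.radians(th); pz=-np.sin(a32)*ex+np.cos(a32)*ez
    return K-d*pz+g*(-np.sin(th)*ex+np.cos(th)*ez)+.159*ez
E
python3 - <<'E'
from plan import *
c=np.array([.5463,.1829,.357]); 
for th,d in((0,4),(4,5),(8,5.5),(12,6),(16,6.5),(20,7),(24,8),(28,9),(32,10),(32,14),(32,19),(32,25)): print(th,d,tcp(th,d/1e3),row(tcp(th,d/1e3),c,.1327)[0])
E
```

```text
0 4 [0.5486 0.189  0.3576] [ 3.1 -5.7 -0.6]
4 5 [0.5429 0.1882 0.3565] [-2.7 -5.7  0.5]
8 5.5 [0.537  0.1874 0.3555] [-8.6 -5.7  1.5]
12 6 [0.5311 0.1867 0.3539] [-14.6  -5.7   3.1]
16 6.5 [0.5253 0.1859 0.352 ] [-20.4  -5.8   5. ]
20 7 [0.5197 0.1852 0.3496] [-26.1  -5.8   7.4]
24 8 [0.5144 0.1845 0.3464] [-31.4  -5.8  10.6]
28 9 [0.5093 0.1838 0.3428] [-36.5  -5.8  14.2]
32 10 [0.5045 0.1832 0.3388] [-41.4  -5.8  18.2]
32 14 [0.5066 0.1834 0.3355] [-39.3  -5.8  21.5]
32 19 [0.5092 0.1838 0.3312] [-36.7  -5.8  25.8]
32 25 [0.5124 0.1842 0.3261] [-33.5  -5.8  30.9]
```

Emit:
move_arm --pt "0 -5.7 0.5 0" --pt "-2.7 -5.7 1 0" --pt "-5.5 -5.7 1.5 0" --pt "-8.6 -5.7 2.5 0" --pt "-11.5 -5.7 3.5 0" --pt "-14.6 -5.7 4.5 0" --pt "-14.6 -5.7 4.5 0"

```text
clock: 9.88
position: [0.5313, 0.1865, 0.352]
ee_rot: [3.134, 0.208, -0.001]
force: [1.6, -0.2, 1.0]
width: 0.39
```

```bash
python3 -c "
from look import *
s,t=look('e4',(285,335,130,180)); cv2.imwrite('pics/e4s.png',s)
a=s[135:170,285:330]; cv2.imwrite('pics/e4c.png',cv2.resize(cv2.convertScaleAbs(a,alpha=1.6),(720,560),interpolation=cv2.INTER_CUBIC))"
```

```text
9.875 [0.5313 0.1865 0.352 ] [ 1.5661 -0.1649  0.9982] 0.3902767442936248 0.13269486641843714 -1.974547416318087
```

View pics/e4c.png

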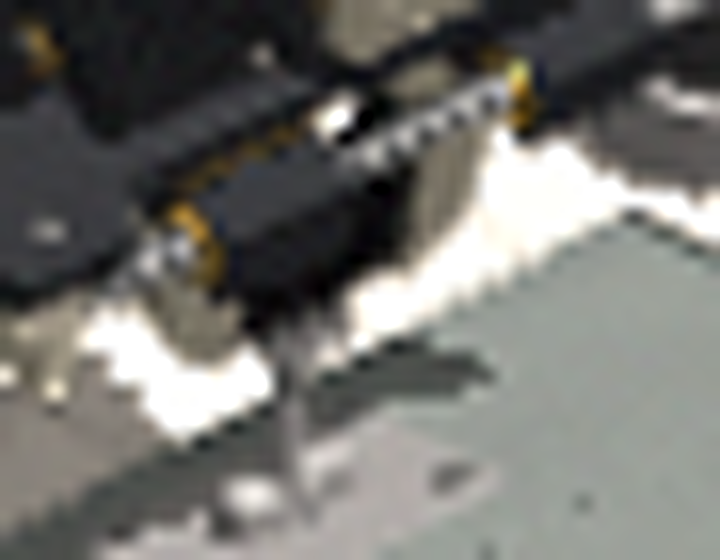

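The shank, at crop (295,400 to 510), now leans and runs into the plate, so the tip is seated in the slot. I continue the pivot.

Emit:
move_arm --pt "-3 0 1 0" --pt "-6 0 2 0" --pt "-9 0 3 0" --pt "-11.5 0 4.5 0" --pt "-14 0 6 0" --pt "-16.8 0 7.5 0" --pt "-19.5 0 9.2 0" --pt "-22 0 11 0" --pt "-22 0 11 0"

```text
clock: 11.1
position: [0.5095, 0.1837, 0.3409]
ee_rot: [3.134, 0.209, -0.001]
force: [1.9, -0.8, -0.8]
width: 0.392
```

```bash
python3 -c "
from look import *
s,t=look('e5',(285,335,130,180)); cv2.imwrite('pics/e5s.png',s)
a=s[135:170,285:330]; cv2.imwrite('pics/e5c.png',cv2.resize(cv2.convertScaleAbs(a,alpha=1.6),(720,560),interpolation=cv2.INTER_CUBIC))"
```

```text
11.1 [0.5095 0.1837 0.3409] [ 1.9036 -0.7802 -0.8231] 0.3923719827661527 0.13286721049863723 -1.989412032429926
```

View pics/e5c.png

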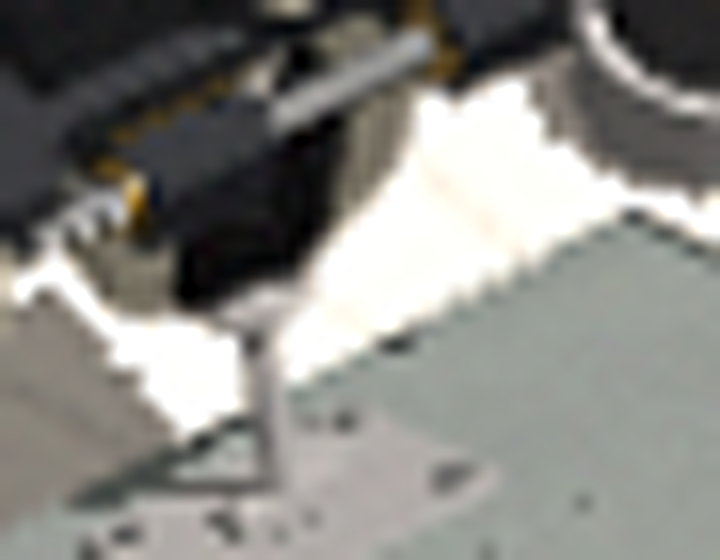

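Emit:
move_arm --pt "-2.5 0 1.5 0" --pt "-4.5 0 3 0" --pt "-4 0 4.5 0" --pt "-3 0 6 0" --pt "-3 0 6 0"

```text
clock: 11.82
position: [0.5069, 0.1834, 0.335]
ee_rot: [3.135, 0.208, -0.0]
force: [1.8, 1.2, -0.5]
width: 0.391
```

Emit:
move_arm --pt "0.8 0 1.3 0" --pt "1.6 0 2.6 0" --pt "2.4 0 3.9 0" --pt "2.4 0 3.9 0"

```text
clock: 12.32
position: [0.5093, 0.1837, 0.3312]
ee_rot: [3.135, 0.208, 0.0]
force: [2.6, 1.1, -0.5]
width: 0.388
```

Emit:
move_arm --pt "0.8 0 1.3 0" --pt "1.6 0 2.6 0" --pt "2.1 0 3.4 0" --pt "2.1 0 3.4 0"

```text
clock: 12.82
position: [0.5114, 0.184, 0.3278]
ee_rot: [3.135, 0.208, -0.0]
force: [1.8, 0.4, -0.2]
width: 0.388
```

Emit:
move_arm --pt "0.8 0 1.3 0" --pt "1.6 0 2.5 0" --pt "1.6 0 2.5 0"

```text
clock: 13.2
position: [0.5119, 0.1843, 0.326]
ee_rot: [3.134, 0.209, -0.003]
force: [-6.3, -1.8, 13.0]
width: 0.391
```

Emit:
move_arm --pt "0.5 0 0.9 0" --pt "1 0 1.7 0" --pt "1 0 1.7 0"

```text
clock: 13.58
position: [0.5126, 0.1844, 0.3245]
ee_rot: [3.134, 0.209, -0.004]
force: [-7.9, -1.9, 17.4]
width: 0.393
```

Run:
```python
from look import *
from plan import *
from keym import *
s,t=look('e6'); cv2.imwrite('pics/e6s.png',s)
o=arm.observe()["position"]; th=a32; g=.028
org=K-.024*(-np.sin(a32)*ex+np.cos(a32)*ez)+.062*(-np.sin(th)*ex+np.cos(th)*ez)
sg=keysegs()+boxsegs((0,0,.024),(.005,.018,.02))
draw(s.astype(float),"scene",[],keyplace,[*org,YS,-th],(280,330,130,180),8,"pics/f0.png")
draw(s.astype(float),"scene",sg,keyplace,[*org,YS,-th],(280,330,130,180),8,"pics/f1.png")
cv2.imwrite("pics/f3.png",np.hstack([cv2.imread("pics/f0.png"),cv2.imread("pics/f1.png")]))
print(o,tcp(32,.024))
```

```text
13.575 [0.5126 0.1844 0.3245] [-7.8874 -1.8927 17.435 ] 0.39278145226738265 0.13318021012219902 -1.9943028021684788
[0.5126 0.1844 0.3245] [0.5118 0.1841 0.327 ]
```

View pics/f3.png

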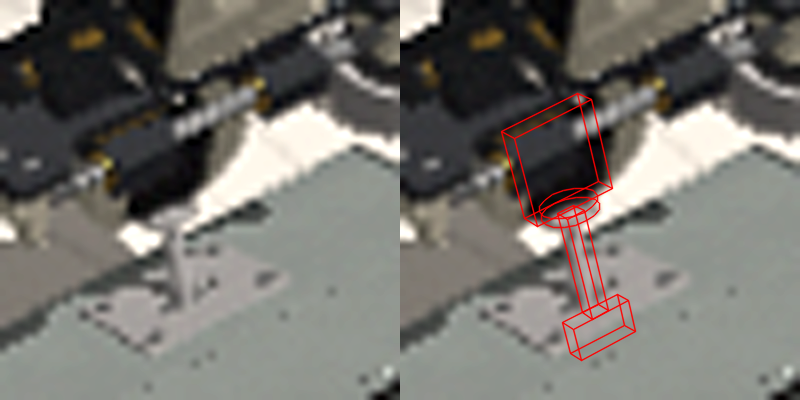

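The seat force is along the key axis (-7.9, -1.9, 17.4), and the fully seated model overlay matches the visible collar and shank. The vertical tool cannot turn the tilted key while gripping its width. So I release, rise, turn the tool by -π/2 and straddle the bow's flat faces.

Emit:
move_arm --pt "0 0 0 0" --pt "0 0 0 0" --pt "0 0 0 0" --pt "0 0 -8 0" --pt "0 0 -25 0" --pt "0 0 -55 0" --pt "0 0 -55 -0.18" --pt "0 0 -55 -0.36" --pt "0 0 -55 -0.54" --grip 50

```text
clock: 14.8
position: [0.5139, 0.1844, 0.3793]
ee_rot: [2.962, 1.046, 0.001]
force: [-0.2, -0.9, -0.4]
width: 0.544
```

```bash
python3 -c "
from look import *
s,t=look('e7',(270,340,120,190)); cv2.imwrite('pics/e7s.png',s)"
```

```text
14.8 [0.5139 0.1844 0.3793] [-0.1706 -0.8551 -0.4285] 0.5435030186290196 0.6786101516742411 -1.4731865792425838
```

View pics/e7.png

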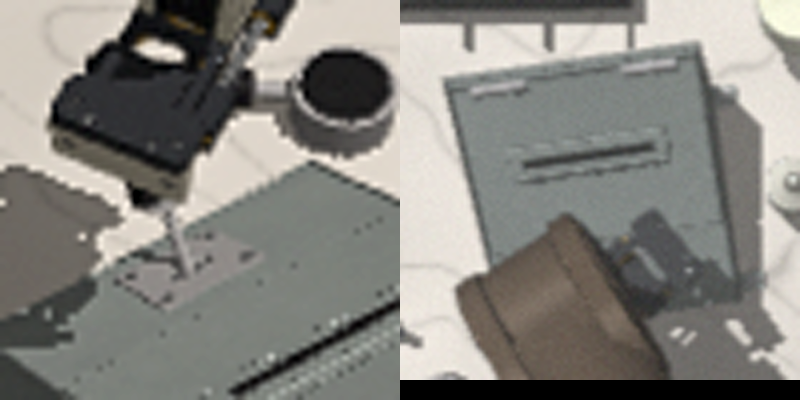

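Run:
```python
from plan import *
from keym import *
s=cv2.imread("pics/e7s.png").astype(float)
sg=keysegs()+boxsegs((0,0,.024),(.005,.018,.02))
out=[]
for th in (None,32,37,42):
    if th is None: draw(s,"scene",[],keyplace,None,(280,330,135,175),8,"pics/f0.png"); out.append(cv2.imread("pics/f0.png")); continue
    t=np.radians(th); tip=K-.024*(-np.sin(a32)*ex+np.cos(a32)*ez)
    org=tip+.062*(-np.sin(t)*ex+np.cos(t)*ez)
    draw(s,"scene",sg,keyplace,[*org,YS,-t],(280,330,135,175),8,"pics/f1.png"); out.append(cv2.imread("pics/f1.png"))
cv2.imwrite("pics/f4.png",cv2.resize(np.vstack([np.hstack(out[:2]),np.hstack(out[2:])]),(750,600)))
```

```text
(no output)
```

View pics/f4.png

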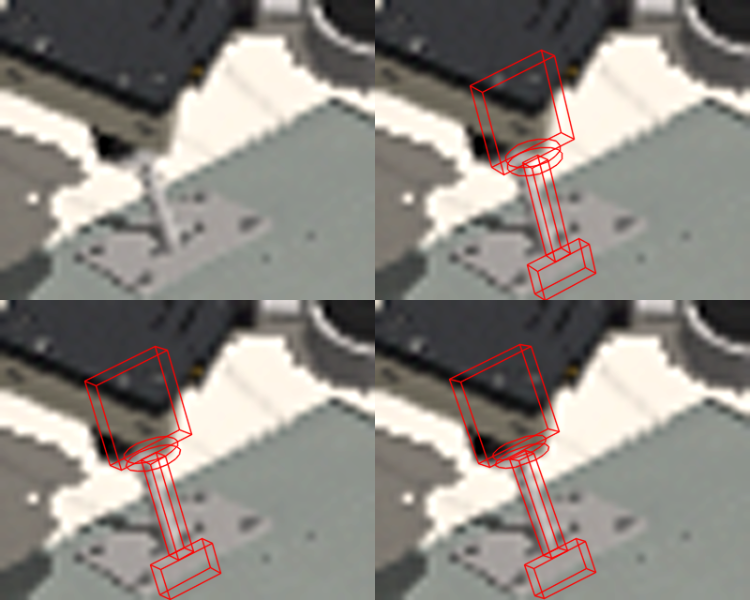

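Run:
```python
from plan import *
c=arm.observe()["position"]; print(c)
for h in(.38,.344): print(row(np.r_[(K-.045*ex)[:2],h],c,.6786,1.702))
```

```text
[0.5139 0.1843 0.3791]
(array([-10.3,  -6.5,  -0.9]), -1.023)
(array([-10.3,  -6.5,  35.1]), -1.023)
```

Emit:
move_arm --pt "-4 -2 -1 -0.18" --pt "-8 -5 -1 -0.36" --pt "-10.3 -6.5 -1 -0.54" --pt "-10.3 -6.5 -1 -0.72" --pt "-10.3 -6.5 -1 -0.9" --pt "-10.3 -6.5 -1 -1.023" --pt "-10.3 -6.5 -1 -1.023" --pt "-10.3 -6.5 -1 -1.023" --grip 38

```text
clock: 15.9
position: [0.5018, 0.183, 0.3798]
ee_rot: [2.084, 2.351, 0.0]
force: [-0.2, 0.2, 0.5]
width: 0.414
```

```bash
python3 -c "
from look import *
s,t=look('e8',(270,340,120,190)); cv2.imwrite('pics/e8s.png',s)"
```

```text
15.9 [0.5018 0.183  0.3798] [-0.1814  0.1524  0.4502] 0.41426768466387826 1.6908952313662244 -0.5543356713693436
```

View pics/e8.png

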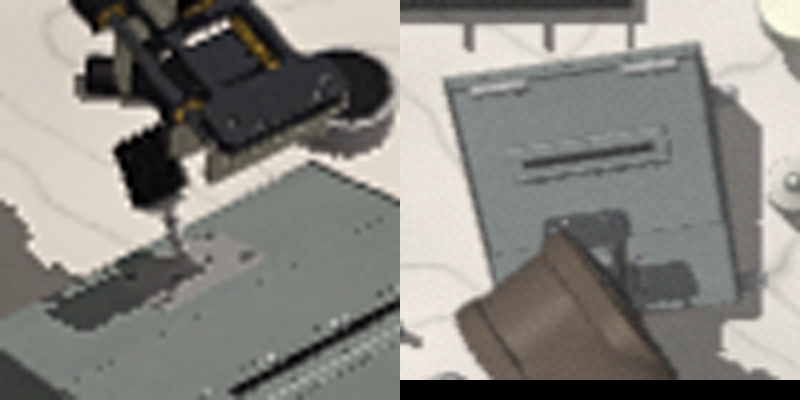

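Run:
```python
from plan import *
from keym import *
s=cv2.imread("pics/e8s.png").astype(float)
bow=boxsegs((0,0,.024),(.005,.018,.02)); sg=keysegs()+bow
tip=K-.024*(-np.sin(a32)*ex+np.cos(a32)*ez)
def pf(q,L):
    t=q[0]; tp=tip; return keyplace([*(tp+.062*(-np.sin(t)*ex+np.cos(t)*ez)),YS,-t],L)
def pf2(q,L): # tilt + sideways + twist
    M=R.from_euler("ZYXZ",[YS,-q[0],q[1],q[2]]).as_matrix(); return (np.atleast_2d(L)+[0,0,.062])@M.T+tip
for q0 in ([.65,0,0],[.7,0,0],[.75,0,.0]): print(edgefit({"scene":s},bow+sg[:0],pf2,q0,("scene",),win=2))
out=[]
draw(s,"scene",[],pf,None,(280,330,135,175),8,"pics/f0.png"); out.append(cv2.imread("pics/f0.png"))
for th in (37,42,47):
    draw(s,"scene",sg,pf,[np.radians(th)],(280,330,135,175),8,"pics/f1.png"); out.append(cv2.imread("pics/f1.png"))
cv2.imwrite("pics/f5.png",cv2.resize(np.vstack([np.hstack(out[:2]),np.hstack(out[2:])]),(750,600)))
```

```text
Traceback (most recent call last):
  File "h.py", line 30, in edgefit
    q=proj(n,place_f(p,P)); e=proj(n,place_f(p,P+d*1e-3));
             ~~~~~~~^^^^^
  File "scipy/spatial/transform/_rotation.pyx", line 1413, in scipy.spatial.transform._rotation.Rotation.from_euler
ValueError: Expected axis specification to be a non-empty string of upto 3 characters, got ZYXZ
```

```bash
cat > kfit.py <<'E'
from plan import *
from keym import *
bow=boxsegs((0,0,.024),(.005,.018,.02)); sg=keysegs()+bow
tip=K-.024*(-np.sin(a32)*ex+np.cos(a32)*ez)
def pf2(q,L): # tilt, side lean, twist
    M=R.from_euler("ZYX",[YS,-q[0],q[1]]).as_matrix()@R.from_euler("z",q[2]).as_matrix(); return (np.atleast_2d(L)+[0,0,.062])@M.T+tip
def show(s,qs,fn,crop=(280,330,135,175)):
    out=[]
    for q in [None]+qs:
        draw(s,"scene",[] if q is None else sg,pf2,q,crop,8,"pics/tmp.png"); out.append(cv2.imread("pics/tmp.png"))
    cv2.imwrite(fn,cv2.resize(np.vstack([np.hstack(out[:2]),np.hstack(out[2:])]),(750,600)))
E
python3 - <<'E'
from kfit import *
s=cv2.imread("pics/e8s.png").astype(float)
for q0 in ([.65,0,0],[.7,0,0],[.75,0,.0]): print(edgefit({"scene":s},bow,pf2,q0,("scene",),win=2))
show(s,[[np.radians(t),0,0] for t in(37,42,47)],"pics/f5.png")
E
```

```text
(array([ 0.7543,  0.0324, -0.1238]), np.float64(0.5108212616772047), 67)
(array([ 0.7617,  0.0268, -0.1256]), np.float64(0.5377457679805323), 69)
(array([ 0.7512,  0.0322, -0.1116]), np.float64(0.5295456820353242), 68)
```

View pics/f5.png

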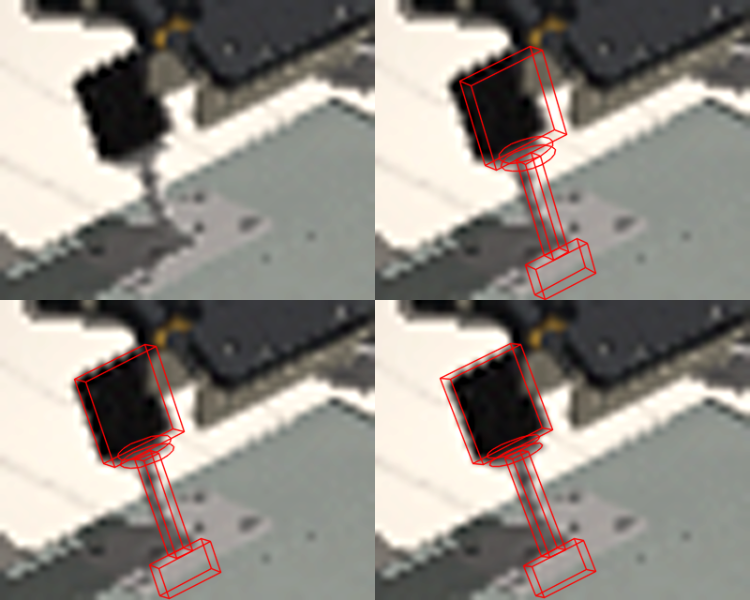

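Run:
```python
from plan import *
c=arm.observe()["position"]; print(c)
for d,h in((.05,.38),(.05,.341),(.038,.341)): print(row(np.r_[(K-d*ex)[:2],h],c,1.6909,1.702))
```

```text
[0.5018 0.1831 0.3798]
(array([-0.3, -4.9, -0.2]), -0.011)
(array([-0.3, -4.9, 38.8]), -0.011)
(array([-0.2,  7.1, 38.8]), -0.011)
```

Emit:
move_arm --pt "0 -5 0 -0.011" --pt "0 -5 0 -0.011" --pt "0 -5 15 -0.011" --pt "0 -5 28 -0.011" --pt "0 -5 35 -0.011" --pt "0 -5 39 -0.011" --pt "0 -5 39 -0.011" --grip 46

```text
clock: 16.88
position: [0.4968, 0.1824, 0.3405]
ee_rot: [-2.065, -2.367, 0.001]
force: [-0.3, -0.0, -0.7]
width: 0.498
```

Emit:
move_arm --pt "0 3 0 0" --pt "0 6 0 0" --pt "0 9 0 0" --pt "0 12 0 0" --pt "0 12 0 0" --pt "0 12 0 0" --grip 26

```text
clock: 17.62
position: [0.5087, 0.184, 0.3407]
ee_rot: [-2.065, -2.367, 0.0]
force: [0.2, -0.8, -0.4]
width: 0.282
```

Run:
```python
from look import *
from kfit import *
s,t=look('e9',(270,340,120,190)); cv2.imwrite('pics/e9s.png',s)
s=s.astype(float)
show(s,[[np.radians(t),0,0] for t in(30,34,38)],"pics/f6.png")
```

```text
17.625 [0.5087 0.184  0.3407] [ 0.2351 -0.8031 -0.3759] 0.2824277089130248 1.7067075535183251 -0.5683124592597303
```

View pics/f6.png

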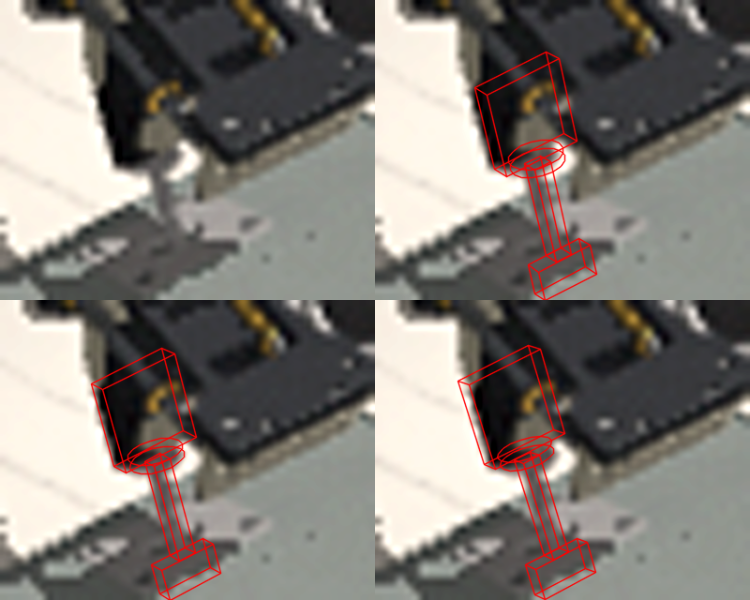

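The bow now sits between the pads at about 33° tilt, close to the lock axis. Turning clockwise.

Emit:
move_arm --pt "0 0 0 0.16" --pt "0 0 0 0.32" --pt "0 0 0 0.48" --pt "0 0 0 0.64" --pt "0 0 0 0.8" --pt "0 0 0 0.8" --grip 24

```text
clock: 18.48
position: [0.5084, 0.1844, 0.3412]
ee_rot: [2.823, 1.378, 0.0]
force: [-2.8, -1.0, 4.3]
width: 0.26
```

Run:
```python
from look import *
s,t=look('e10',(270,340,120,190)); print(arm.observe()["ft_torque"])
```

```text
18.475 [0.5084 0.1844 0.3412] [-2.7917 -0.991   4.308 ] 0.2604722741460965 0.9082689298754583 -1.2779668502438783
[-0.0817  0.5596  0.1445]
```

View pics/e10.png

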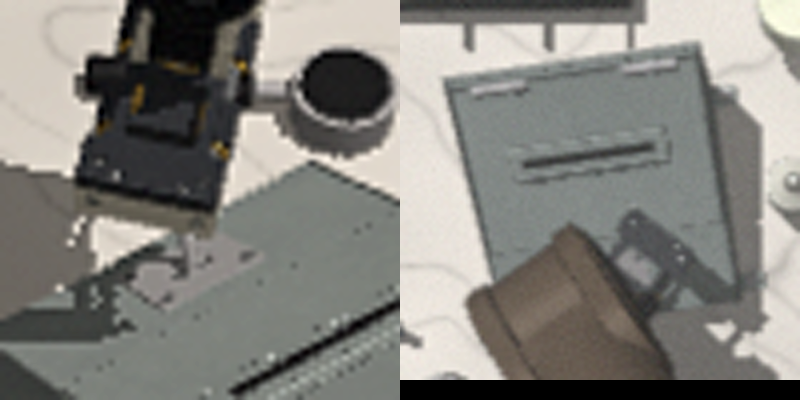

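Emit:
move_arm --pt "0 0 0 0.15" --pt "0 0 0 0.3" --pt "0 0 0 0.45" --pt "0 0 0 0.6" --pt "0 0 0 0.7" --pt "0 0 0 0.7" --grip 20

```text
clock: 19.32
position: [0.5087, 0.1839, 0.3405]
ee_rot: [3.124, 0.329, -0.0]
force: [-1.3, -0.7, 0.2]
width: 0.216
```

Run:
```python
from look import *
s,t=look('e11',(270,340,120,190)); print(arm.observe()["ft_torque"])
```

```text
19.325 [0.5087 0.1839 0.3405] [-1.2969 -0.6731  0.1873] 0.21629410590825854 0.2098755412461611 -1.9034038323238707
[-0.1009  0.1557  0.0549]
```

View pics/e11.png

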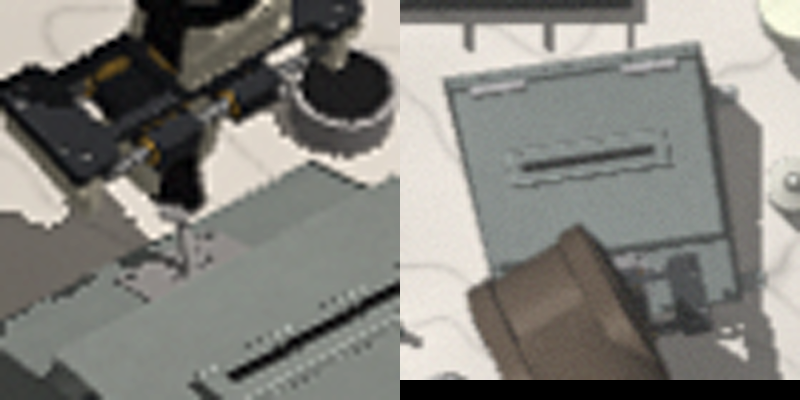

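The lid has sprung up: its lower edge is now raised in the scene view at (60,360)-(400,200). I close gently to take up the slack and go on to the stop.

Emit:
move_arm --pt "0 0 0 0.0" --pt "0 0 0 0.04" --pt "0 0 0 0.08" --pt "0 0 0 0.1" --pt "0 0 0 0.1" --pt "0 0 0 0.1" --grip 12 --grip_force 10

```text
clock: 20.18
position: [0.5087, 0.1841, 0.3407]
ee_rot: [-3.137, -0.168, -0.0]
force: [-0.1, -0.5, -0.5]
width: 0.134
```

Run:
```python
from look import *
s,t=look('e12',(270,340,120,190)); print(arm.observe()["ft_torque"])
```

```text
20.175 [0.5087 0.1841 0.3407] [-0.0735 -0.5336 -0.5204] 0.1335740485770085 0.10717985513034858 -1.9958714296867055
[-0.1028  0.0159  0.1062]
```

View pics/e12.png

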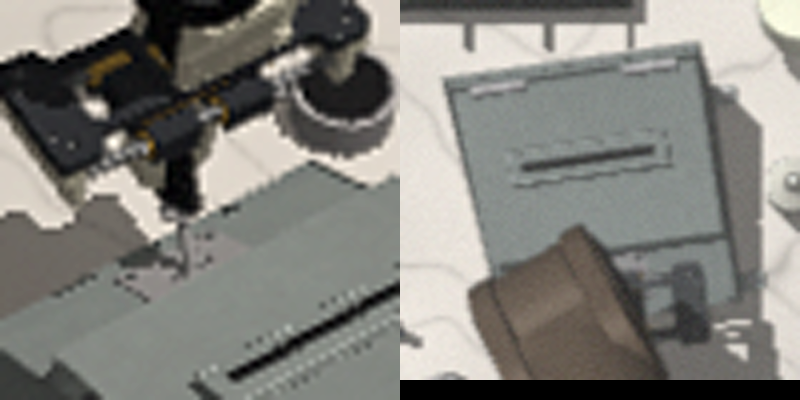

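Emit:
move_arm --pt "0 0 0 0.05" --pt "0 0 0 0.1" --pt "0 0 0 0.15" --pt "0 0 0 0.15" --pt "0 0 0 0.15" --grip 10 --grip_force 12

```text
clock: 20.9
position: [0.5086, 0.1843, 0.3408]
ee_rot: [-3.141, 0.065, -0.0]
force: [0.4, 1.0, 2.1]
width: 0.138
```

Run:
```python
from look import *
o=arm.observe(); print(o["clock"],o["position"],o["force"],o["ft_torque"],o["width"]*91.8,yawof(toolR()))
```

```text
20.9 [0.5086 0.1843 0.3408] [0.3709 1.0146 2.138 ] [0.2881 0.2035 0.3252] 12.62704147147054 -0.041634802183429784
```

The torque rose from 0.11 to 0.33 N m, well above the spring, so the core is at its stop. I hold there briefly with a little more twist before turning back.

Emit:
move_arm --pt "0 0 0 0.04" --pt "0 0 0 0.06" --pt "0 0 0 0.06"

```text
clock: 21.28
position: [0.5087, 0.1842, 0.3408]
ee_rot: [-3.137, 0.162, -0.0]
force: [-1.0, 2.0, 2.2]
width: 0.145
```

Run:
```python
from look import *
o=arm.observe(); print(o["clock"],o["position"],o["force"],o["ft_torque"],o["width"]*91.8,yawof(toolR()))
s,t=look('e13',(280,330,130,180))
```

```text
21.275 [0.5087 0.1842 0.3408] [-0.9711  1.9916  2.2272] [0.3157 0.2322 0.3858] 13.275549870408776 -0.10333293516675812
21.275 [0.5087 0.1842 0.3408] [-0.9711  1.9916  2.2272] 0.14461383301098885 -0.10333293516675812 -2.185302027225495
```

View pics/e13.png

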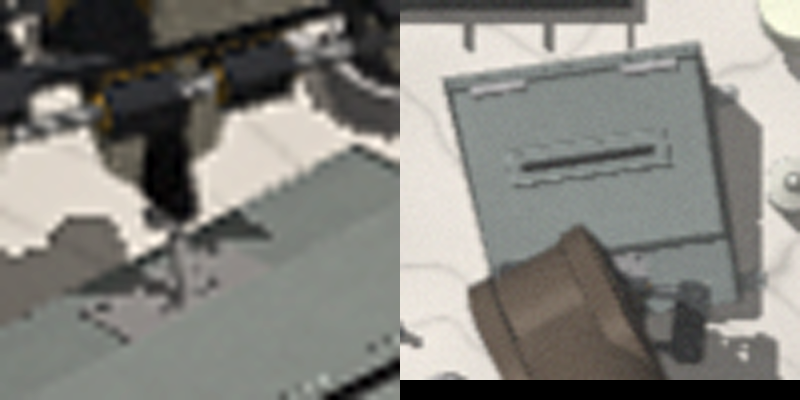

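Emit:
move_arm --pt "0 0 0 0" --pt "0 0 0 -0.16" --pt "0 0 0 -0.32" --pt "0 0 0 -0.48" --pt "0 0 0 -0.64" --pt "0 0 0 -0.8" --pt "0 0 0 -0.96" --pt "0 0 0 -0.96" --grip 22

```text
clock: 22.38
position: [0.5089, 0.1833, 0.3405]
ee_rot: [2.859, 1.302, -0.001]
force: [0.2, -0.8, 0.1]
width: 0.242
```

Emit:
move_arm --pt "0 0 0 -0.16" --pt "0 0 0 -0.32" --pt "0 0 0 -0.48" --pt "0 0 0 -0.64" --pt "0 0 0 -0.8" --pt "0 0 0 -0.9" --pt "0 0 0 -0.9" --grip 26

```text
clock: 23.25
position: [0.5088, 0.1837, 0.3405]
ee_rot: [-2.011, -2.413, 0.001]
force: [0.3, 0.2, 0.4]
width: 0.286
```

Run:
```python
from look import *
from kfit import *
o=arm.observe(); print(o["ft_torque"])
s,t=look('e14',(280,330,130,180)); cv2.imwrite("pics/e14s.png",s)
show(s.astype(float),[[np.radians(t),0,0] for t in(30,34,38)],"pics/f7.png")
```

```text
[-0.0356 -0.0574  0.0031]
23.25 [0.5088 0.1837 0.3405] [0.3249 0.1572 0.4246] 0.28554777471532894 1.7521649038943066 -0.5263279974253431
```

View pics/f7.png

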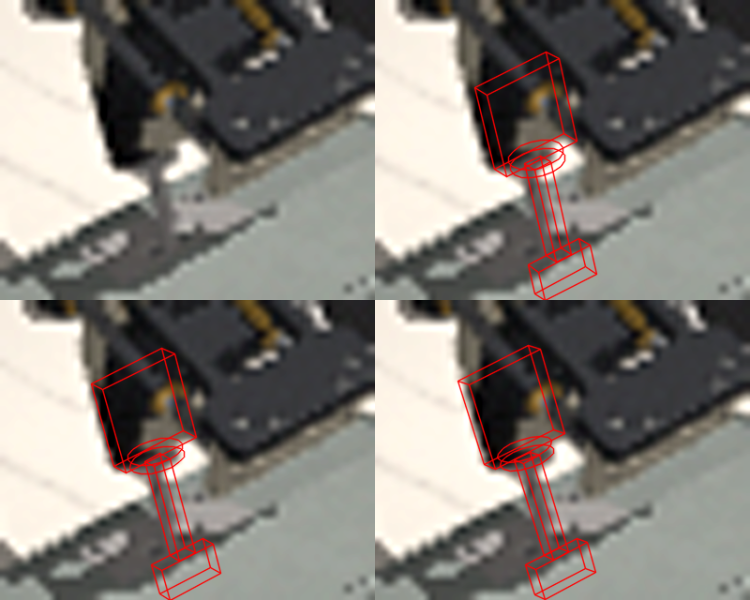

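Emit:
move_arm --pt "0 0 0 -0.03" --pt "0 0 0 -0.03" --pt "0 0 0 -0.03" --grip 22.5 --grip_force 5

```text
clock: 23.72
position: [0.5087, 0.1841, 0.3407]
ee_rot: [1.97, 2.447, 0.0]
force: [-0.6, -0.7, 0.3]
width: 0.248
```

Emit:
move_arm --pt "0 -3 0 0" --pt "0 -7 0 0" --pt "0 -12 0 0" --pt "0 -12 0 0" --pt "0 -12 0 0" --grip 48

```text
clock: 24.35
position: [0.497, 0.1814, 0.3408]
ee_rot: [1.969, 2.448, 0.0]
force: [0.8, -0.0, 0.4]
width: 0.521
```

Emit:
move_arm --pt "0 0 -10 0" --pt "0 0 -25 0" --pt "0 0 -42 0" --pt "0 0 -42 0"

```text
clock: 24.85
position: [0.4974, 0.1819, 0.3847]
ee_rot: [1.968, 2.446, 0.005]
force: [-0.3, -0.1, 0.2]
width: 0.524
```

Run:
```python
from look import *
from kfit import *
s,t=look('e15',(280,330,130,180)); cv2.imwrite("pics/e15s.png",s)
s=s.astype(float)
print(edgefit({"scene":s},bow,pf2,[.75,0,0],("scene",),win=2))
show(s,[[np.radians(t),0,0] for t in(38,42,45)],"pics/f8.png")
```

```text
24.85 [0.4974 0.1819 0.3847] [-0.312  -0.1415  0.2487] 0.5240309225577342 1.786540569790076 -0.46425119742527937
(array([ 0.7484,  0.0433, -0.2544]), np.float64(0.45641017912235354), 73)
```

View pics/f8.png

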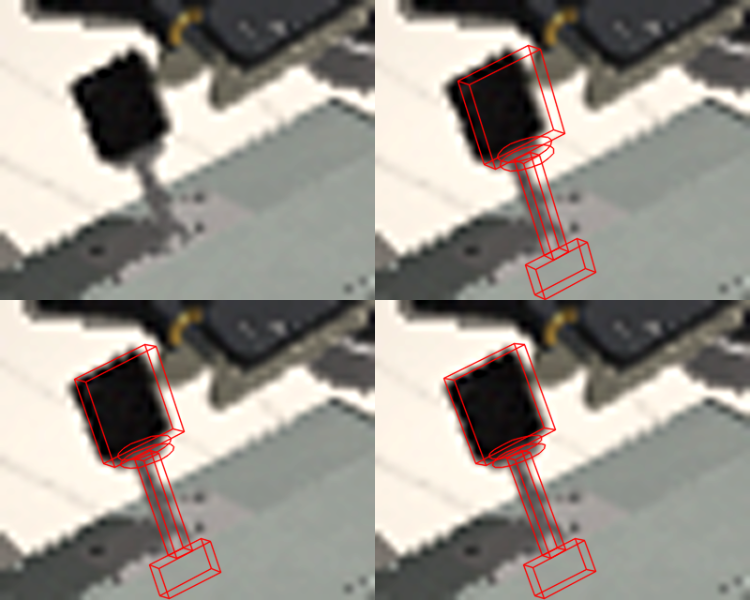

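The key rests in the lock at about 43° with the core turned back. I rotate the tool back to the slot's yaw, re-grip the bow across its width and draw the key out.

Run:
```python
from plan import *
c=arm.observe()["position"]; print(c)
for d,h in((.05,.3847),(.05,.318)): print(row(np.r_[(K-d*ex)[:2],h],c,1.7865,.131))
```

```text
[0.497  0.1814 0.383 ]
(array([ 0.8,  0.1, -1.7]), 1.655)
(array([ 0.8,  0.1, 65. ]), 1.655)
```

Emit:
move_arm --pt "0 0 0 0.17" --pt "0 0 0 0.34" --pt "0 0 0 0.51" --pt "0 0 0 0.68" --pt "0 0 0 0.85" --pt "0 0 0 1.02" --pt "0 0 0 1.19" --pt "0 0 0 1.36" --pt "0 0 0 1.53" --pt "0 0 0 1.655" --pt "0 0 0 1.655" --pt "0 0 0 1.655" --grip 52

```text
clock: 26.45
position: [0.4969, 0.1814, 0.3824]
ee_rot: [3.134, 0.211, -0.001]
force: [0.1, 0.7, 0.2]
width: 0.568
```

Run:
```python
from plan import *
from look import *
s,t=look('e16',(280,330,130,180))
c=arm.observe()["position"]; y=yawof(toolR()); print(c)
for d,h in((.05,.3847),(.05,.318)): print(row(np.r_[(K-d*ex)[:2],h],c,y,.131))
```

```text
26.45 [0.4969 0.1814 0.3824] [0.137  0.6511 0.1996] 0.5682017321642787 0.13461398928428994 -1.9803751420942437
[0.497  0.1814 0.3825]
(array([ 0.1, -0.8, -2.2]), np.float64(0.003))
(array([ 0.1, -0.8, 64.5]), np.float64(0.003))
```

View pics/e16.png

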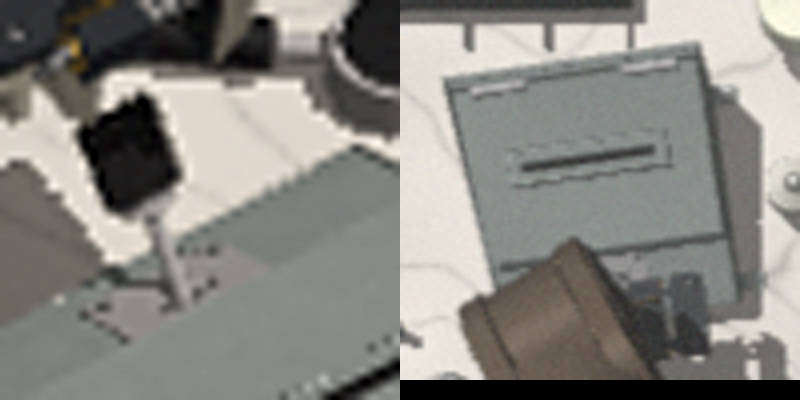

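Emit:
move_arm --pt "0 -0.8 20 0" --pt "0 -0.8 40 0" --pt "0 -0.8 55 0" --pt "0 -0.8 64 0" --pt "0 -0.8 64 0" --pt "0 -0.8 64 0"

```text
clock: 27.3
position: [0.4971, 0.1824, 0.3193]
ee_rot: [-3.134, -0.207, -0.001]
force: [-0.1, -0.4, -1.0]
width: 0.568
```

Run:
```python
from look import *
s,t=look('e17',(280,330,130,180))
```

```text
27.3 [0.4971 0.1824 0.3193] [-0.1008 -0.4127 -1.0147] 0.568298959637283 0.13187018886871132 -2.0109279442219066
```

View pics/e17.png

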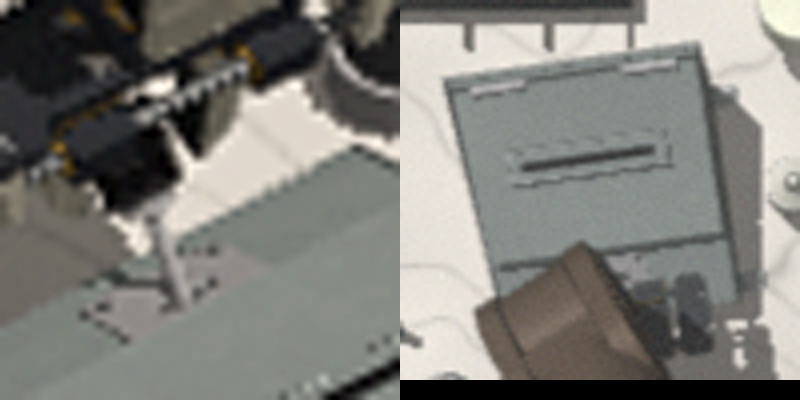

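Emit:
move_arm --pt "0 0 0 0" --pt "0 0 0 0" --pt "0 0 0 0" --pt "0 0 0 0" --pt "0 0 0 0" --grip 20 --grip_force 12

```text
clock: 28.02
position: [0.4969, 0.1823, 0.3188]
ee_rot: [3.135, 0.207, 0.0]
force: [0.4, -0.0, 2.6]
width: 0.393
```

Emit:
move_arm --pt "3 0 -2.8 0" --pt "6 0 -5.2 0" --pt "9 0 -7.4 0" --pt "12 0 -9.4 0" --pt "13.3 0 -10.2 0" --pt "13.3 0 -10.2 0"

```text
clock: 28.78
position: [0.5102, 0.184, 0.329]
ee_rot: [-3.135, -0.207, -0.001]
force: [-0.7, -1.0, -0.3]
width: 0.393
```

Run:
```python
from look import *
from kfit import *
s,t=look('e18',(280,330,130,180)); cv2.imwrite("pics/e18s.png",s); print(arm.observe()["ft_torque"])
s=s.astype(float)
show(s,[[np.radians(t),0,0] for t in(28,32,36)],"pics/f9.png")
```

```text
28.775 [0.5102 0.184  0.329 ] [-0.7334 -1.0096 -0.3336] 0.39312457276821133 0.13164074912558307 -1.999508892103154
[-0.1041  0.2312 -0.0157]
```

View pics/f9.png

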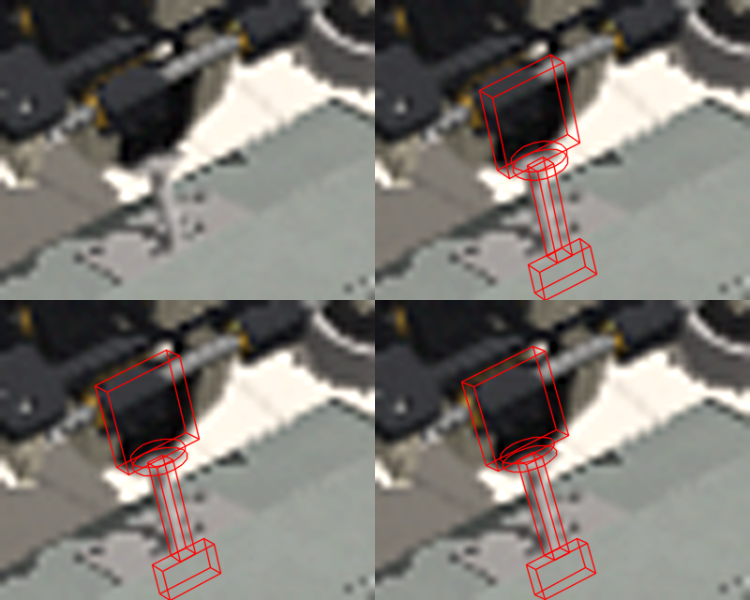

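The key lines up at 32° and the forces are near zero. Drawing it out along the axis.

Emit:
move_arm --pt "-1 0 -1.7 0" --pt "-2.1 0 -3.4 0" --pt "-3.2 0 -5.1 0" --pt "-4.2 0 -6.8 0" --pt "-4.2 0 -6.8 0"

```text
clock: 29.5
position: [0.5058, 0.1834, 0.3359]
ee_rot: [-3.135, -0.207, -0.0]
force: [-0.5, -0.2, -0.3]
width: 0.392
```

Emit:
move_arm --pt "-1 0 -1.7 0" --pt "-2.1 0 -3.4 0" --pt "-3.2 0 -5.1 0" --pt "-4.2 0 -6.8 0" --pt "-4.2 0 -6.8 0"

```text
clock: 30.12
position: [0.5016, 0.1829, 0.3426]
ee_rot: [3.135, 0.207, -0.0]
force: [-1.2, -0.5, -1.0]
width: 0.391
```

Run:
```python
from look import *
from kfit import *
import kfit
s,t=look('e19',(280,330,130,180)); cv2.imwrite("pics/e19s.png",s); print(arm.observe()["ft_torque"])
s=s.astype(float)
pz=(-np.sin(a32)*ex+np.cos(a32)*ez)
kfit.tip=K-.008*pz
show(s,[[np.radians(t),0,0] for t in(28,32,36)],"pics/f10.png")
```

```text
30.125 [0.5016 0.1829 0.3426] [-1.1563 -0.4842 -1.0492] 0.39101422727611895 0.13175747589300318 -1.998111520619984
[-0.0037  0.1869  0.0375]
```

View pics/f10.png

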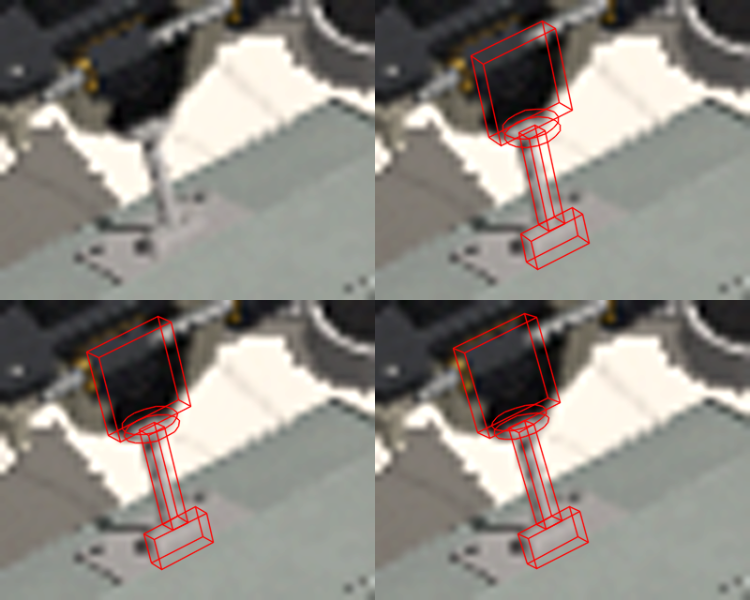

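Run:
```python
from plan import *
c=tcp(32,.008,.0929); print(c)
for th,d in((29,8),(26,7.5),(23,7),(20,6.5),(17,6),(14,5.5),(11,5),(8,4.5),(5,4.5),(2,4),(-1,4),(-4,4)): print(th,d,row(tcp(th,d/1e3,.0929),c,.1317)[0])
```

```text
[0.5019 0.1828 0.343 ]
29 8 [ 4.2  0.  -2.5]
26 7.5 [ 8.2  0.  -5.1]
23 7 [12.4  0.  -7.6]
20 6.5 [16.7  0.  -9.8]
17 6 [ 21.    0.  -11.8]
14 5.5 [ 25.4   0.  -13.5]
11 5 [ 29.9   0.  -15. ]
8 4.5 [ 34.4   0.  -16.2]
5 4.5 [ 39.3   0.  -16.7]
2 4 [ 43.9   0.  -17.5]
-1 4 [ 48.7   0.  -17.5]
-4 4 [ 53.6   0.  -17.3]
```

Emit:
move_arm --pt "4.2 0 -2.5 0" --pt "8.2 0 -5.1 0" --pt "12.4 0 -7.4 0" --pt "16.7 0 -9.4 0" --pt "21 0 -11.2 0" --pt "25.4 0 -12.8 0" --pt "25.4 0 -12.8 0"

```text
clock: 31.1
position: [0.5274, 0.1863, 0.3555]
ee_rot: [-3.135, -0.207, -0.001]
force: [-0.4, -0.2, -0.6]
width: 0.394
```

Run:
```python
from look import *
from kfit import *
import kfit
s,t=look('e20',(280,330,130,180)); cv2.imwrite("pics/e20s.png",s); print(arm.observe()["ft_torque"])
s=s.astype(float)
pz=(-np.sin(a32)*ex+np.cos(a32)*ez)
kfit.tip=K-.0055*pz
show(s,[[np.radians(t),0,0] for t in(10,14,20)],"pics/f11.png")
```

```text
31.1 [0.5274 0.1863 0.3555] [-0.4439 -0.2029 -0.5912] 0.3942714966103492 0.13161678798024778 -1.9807170138089076
[ 0.0083  0.0055 -0.0261]
```

View pics/f11.png

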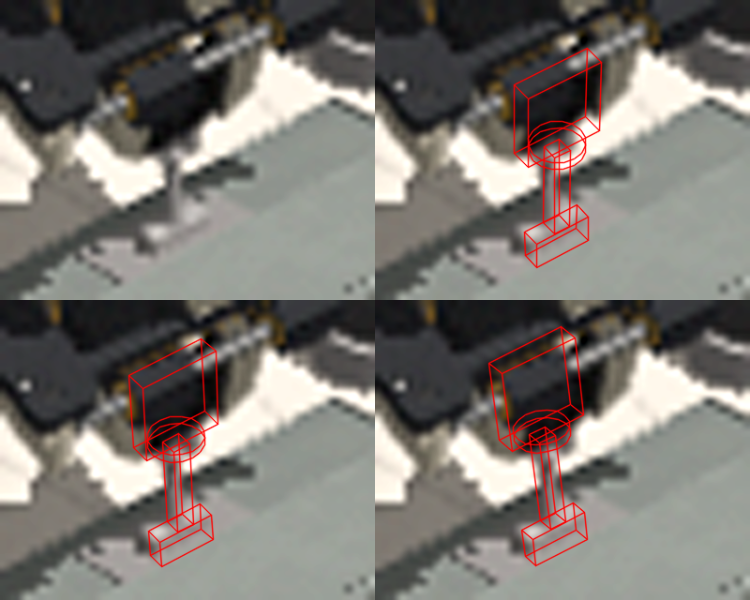

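Emit:
move_arm --pt "4.5 0 -1 0" --pt "9 0 -2 0" --pt "13.9 0 -2.5 0" --pt "18.5 0 -3 0" --pt "23.3 0 -3 0" --pt "27 0 -3 0" --pt "27 0 -3 0"

```text
clock: 32.08
position: [0.554, 0.1898, 0.3582]
ee_rot: [-3.135, -0.206, -0.001]
force: [-0.1, -0.6, -0.3]
width: 0.396
```

Run:
```python
from look import *
from kfit import *
import kfit
s,t=look('e21',(280,330,130,180)); cv2.imwrite("pics/e21s.png",s); print(arm.observe()["ft_torque"])
s=s.astype(float)
pz=(-np.sin(a32)*ex+np.cos(a32)*ez)
kfit.tip=K-.0045*pz
show(s,[[np.radians(t),0,0] for t in(0,8,14)],"pics/f12.png")
```

```text
32.075 [0.554  0.1898 0.3582] [-0.1141 -0.5786 -0.2574] 0.395720629658865 0.13155531608797472 -1.967010110139465
[0.0183 0.069  0.0338]
```

View pics/f12.png

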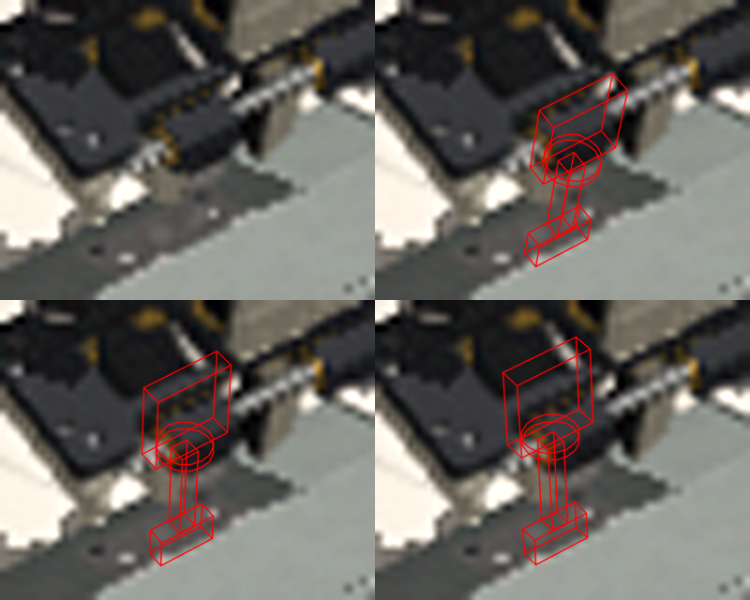

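Emit:
move_arm --pt "0 0 -15 0" --pt "0 0 -35 0" --pt "0 0 -70 0" --pt "0 0 -75 0" --pt "0 0 -75 0"

```text
clock: 32.8
position: [0.5536, 0.1897, 0.4339]
ee_rot: [-3.135, -0.207, -0.002]
force: [-0.5, -0.0, -0.7]
width: 0.391
```

Run:
```python
from look import *
from kfit import *
import kfit
s,t=look('e22',(280,330,120,170)); cv2.imwrite("pics/e22s.png",s); print(arm.observe()["ft_torque"])
s=s.astype(float)
P=arm.observe()["position"]
out=[]
for th in(None,0,10,20):
    if th is None: draw(s,"scene",[],pf2,None,(280,330,125,165),8,"pics/tmp.png"); out.append(cv2.imread("pics/tmp.png")); continue
    t=np.radians(th); kfit.tip=P-.159*ez-.0929*(-np.sin(t)*ex+np.cos(t)*ez)
    draw(s,"scene",sg,pf2,[t,0,0],(280,330,125,165),8,"pics/tmp.png"); out.append(cv2.imread("pics/tmp.png"))
cv2.imwrite("pics/f13.png",cv2.resize(np.vstack([np.hstack(out[:2]),np.hstack(out[2:])]),(750,600)))
```

```text
32.8 [0.5536 0.1897 0.4339] [-0.4695 -0.0336 -0.7261] 0.3910637852601369 0.1316579580499641 -1.946540644822345
[ 0.0272  0.0182 -0.0069]
```

View pics/f13.png

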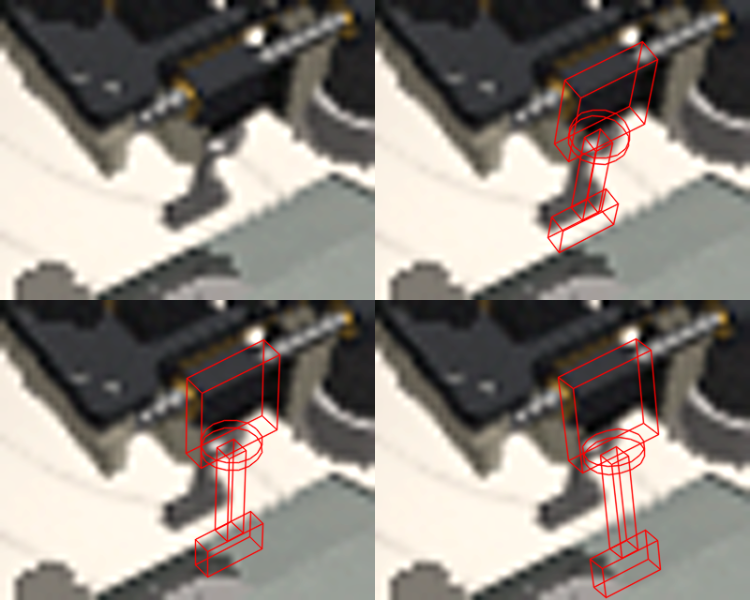

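Run:
```python
from kfit import *
import itertools
s=cv2.imread("pics/e22s.png").astype(float); P=arm.observe()["position"]
x0,x1,y0,y1=290,322,130,160; f=8
obs=s[y0:y1,x0:x1].mean(2)
V=np.array(list(itertools.product((-.00425,.00425),(-.0135,.0135),(-.062,-.047))))
S=np.array(list(itertools.product((-.004,.004),(-.004,.004),(-.05,-.002))))
# window in crop coords (crop origin 280,125, scale 7.5): key bit+shank region
w=np.zeros_like(obs); w[int(143/7.5)+125-y0:int(232/7.5)+125-y0, int(150/7.5)+280-x0:int(250/7.5)+280-x0]=1
best=[]
for th in np.radians(np.arange(-24,9,2.)):
  for g in np.arange(.078,.099,.002):
   for sx in (-.002,0,.002):
    tip=P-.159*ez-g*(-np.sin(th)*ex+np.cos(th)*ez)+sx*ex
    m=np.zeros(((y1-y0)*f,(x1-x0)*f),np.float32)
    M=R.from_euler("ZY",[YS,-th]).as_matrix()
    for W in(V,S):
        q=(proj("scene",(W+[0,0,.062])@M.T+tip)-(x0,y0)+.5)*f
        cv2.fillConvexPoly(m,cv2.convexHull(q.astype(np.float32)).astype(np.int32),1)
    m=cv2.resize(m,(x1-x0,y1-y0),interpolation=cv2.INTER_AREA)
    A=np.c_[m[w>0],np.ones((w>0).sum())]; r=np.linalg.lstsq(A,obs[w>0],rcond=None); best.append((r[1][0],np.degrees(th),g,sx))
best.sort(); print(np.array(best[:12])); b=best[0]
import kfit
out=[]
for b in best[:3]:
    th=np.radians(b[1]); kfit.tip=P-.159*ez-b[2]*(-np.sin(th)*ex+np.cos(th)*ez)+b[3]*ex
    draw(s,"scene",sg,pf2,[th,0,0],(280,330,125,165),8,"pics/tmp.png"); out.append(cv2.imread("pics/tmp.png"))
cv2.imwrite("pics/f14.png",cv2.resize(np.hstack(out),(800,213)))
```

```text
[[145809.1632     -6.          0.094       0.    ]
 [148227.1809     -8.          0.096       0.002 ]
 [149449.7279     -8.          0.094       0.002 ]
 [151268.3619     -6.          0.092       0.    ]
 [151293.8201     -6.          0.098      -0.002 ]
 [151453.2189     -6.          0.096      -0.002 ]
 [151517.7603     -6.          0.096       0.    ]
 [152346.2564     -8.          0.098       0.002 ]
 [156092.5891     -4.          0.092      -0.002 ]
 [157328.04       -6.          0.094      -0.002 ]
 [159876.0606     -4.          0.094      -0.002 ]
 [161188.4856     -4.          0.09       -0.002 ]]
```

View pics/f14.png

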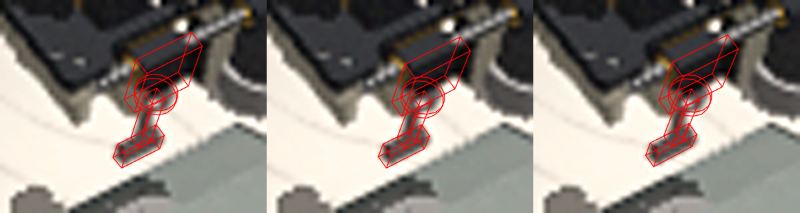

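The key is clear of the lock and held at about -6° tilt. Next I carry it back to the front of its notch.

Run:
```python
from plan import *
c=arm.observe()["position"]; y=yawof(toolR()); er=np.array([np.cos(.17),np.sin(.17)])
T=np.array([.6225,-.3017])+.0033*er; B=T-.048*er; print(c,y,T,B)
print(row(np.r_[B,.434],c,y,.17))
```

```text
[0.5534 0.1896 0.4326] 0.131745894626334 [ 0.6258 -0.3011] [ 0.5784 -0.3093]
(array([-40.7, 497.8,  -1.4]), np.float64(-0.038))
```

Emit:
move_arm --pt "-5 40 -5 0" --pt "-8 95 -5 -0.038" --pt "-13 155 -5 -0.038" --pt "-18 215 -5 -0.038" --pt "-23 275 -5 -0.038" --pt "-28 335 -5 -0.038" --pt "-33 395 -5 -0.038" --pt "-37 450 -5 -0.038" --pt "-40 485 -5 -0.038" --pt "-40.7 497.8 -2 -0.038" --pt "-40.7 497.8 -2 -0.038" --pt "-40.7 497.8 -2 -0.038"

```text
clock: 34.4
position: [0.5792, -0.307, 0.4351]
ee_rot: [-3.129, -0.27, 0.0]
force: [0.0, 0.4, -0.6]
width: 0.389
```

```bash
cat > rk.py <<'E'
from look import *
from kfit import *
import kfit
er=np.array([np.cos(.17),np.sin(.17),0])
def rk(tag,ths=(-4,-6,-10),g=.094,crop=(125,185,195,245)):
    s,t=look(tag); cv2.imwrite(f"pics/{tag}s.png",s); s=s.astype(float); P=arm.observe()["position"]; yw=yawof(toolR()); e=np.array([np.cos(yw),np.sin(yw),0])
    out=[]
    for th in [None]+list(ths):
        if th is None: q=None
        else:
            tr=np.radians(th); tip=P-.159*ez-g*(-np.sin(tr)*e+np.cos(tr)*ez); q=[*(tip+.062*(-np.sin(tr)*e+np.cos(tr)*ez)),yw,-tr]
        draw(s,"scene",[] if q is None else sg,keyplace,q,crop,8,"pics/tmp.png"); out.append(cv2.imread("pics/tmp.png"))
    cv2.imwrite(f"pics/{tag}o.png",cv2.resize(np.vstack([np.hstack(out[:2]),np.hstack(out[2:])]),(720,600)))
    return P,yw
E
python3 - <<'E'
from rk import *
P,yw=rk("g1"); 
T=np.array([.6258,-.3011]); B=np.array([.5784,-.3093]); print(P,yw)
for xy,h in((B,.42),(B,.304),(T,.304),(T,.291)): print(row(np.r_[xy,h],P,yw,.17))
E
```

```text
34.4 [ 0.5792 -0.307   0.4351] [ 0.0046  0.4073 -0.6249] 0.3892191400861042 0.17223851850598693 -1.0177066680601847
[ 0.5792 -0.3072  0.4355] 0.17223071122429623
(array([-1.1,  2. , 15.5]), np.float64(0.002))
(array([ -1.1,   2. , 131.5]), np.float64(0.002))
(array([ 47. ,   2. , 131.5]), np.float64(0.002))
(array([ 47. ,   2. , 144.5]), np.float64(0.002))
```

View pics/g1o.png

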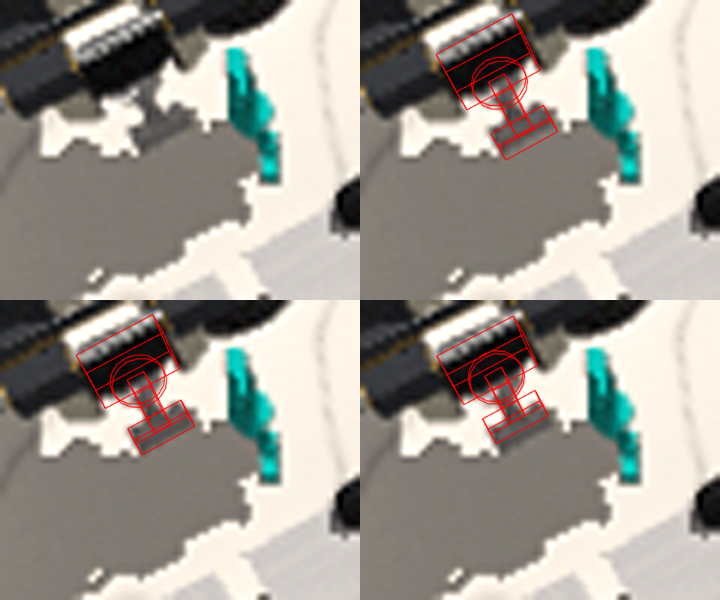

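The -6° model overlays the held key exactly. Descending in front of the notch.

Emit:
move_arm --pt "0 0 50 0" --pt "0 0 95 0" --pt "0 0 120 0" --pt "0 0 130 0" --pt "0 0 130 0" --pt "0 0 130 0"

```text
clock: 35.25
position: [0.5793, -0.309, 0.3069]
ee_rot: [3.129, 0.267, 0.003]
force: [0.1, -1.2, -0.8]
width: 0.391
```

Run:
```python
from rk import *
P,yw=rk("g2",ths=(-2,-6,-10)); 
T=np.array([.6258,-.3011]); print(P,yw,arm.observe()["force"])
for xy,h in((T,.304),(T,.291)): print(row(np.r_[xy,h],P,yw,.17))
```

```text
35.25 [ 0.5793 -0.309   0.3069] [ 0.1164 -1.2143 -0.8339] 0.3906196665620558 0.16996455788097561 -1.0291224607340872
[ 0.5791 -0.3092  0.3067] 0.16975085848245908 [-0.1445  0.6663 -0.5439]
(array([47.4, -0.1,  2.7]), np.float64(-0.0))
(array([47.4, -0.1, 15.7]), np.float64(-0.0))
```

View pics/g2o.png

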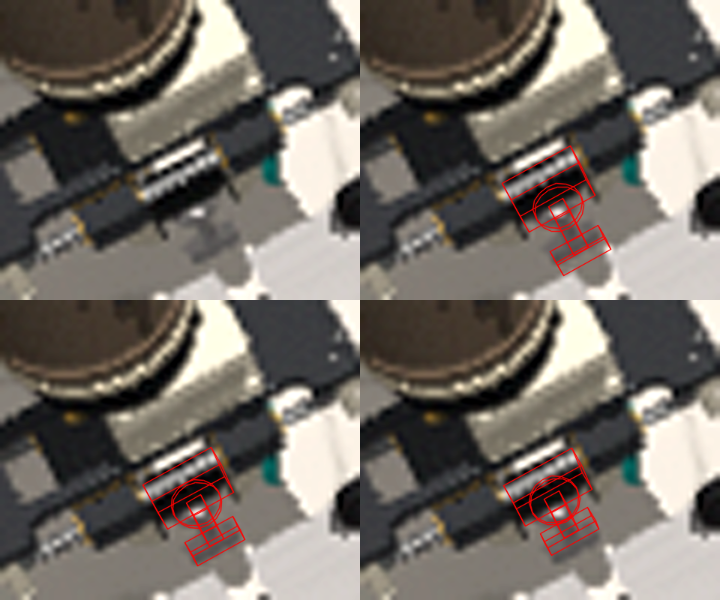

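Emit:
move_arm --pt "8 0 2 0" --pt "16 0 2 0" --pt "24 0 2 0" --pt "30 0 2 0" --pt "30 0 2 0"

```text
clock: 35.98
position: [0.6088, -0.3037, 0.3032]
ee_rot: [-3.13, -0.267, -0.0]
force: [0.6, -0.2, -0.6]
width: 0.392
```

Emit:
move_arm --pt "6 0 0 0" --pt "12 0 0 0" --pt "17.4 0 0 0" --pt "17.4 0 0 0" --pt "17.4 0 0 0"

```text
clock: 36.6
position: [0.6253, -0.3011, 0.3032]
ee_rot: [3.13, 0.266, -0.0]
force: [-0.0, 0.6, -0.7]
width: 0.392
```

Run:
```python
from rk import *
P,yw=rk("g3",ths=(-2,-6,-10),crop=(135,195,205,255)); print(P,yw)
```

```text
36.6 [ 0.6253 -0.3011  0.3032] [-0.0356  0.5904 -0.7191] 0.3916786995476984 0.1696281423963946 -1.0639122275239596
[ 0.6252 -0.3012  0.3033] 0.16937803252197423
```

View pics/g3o.png

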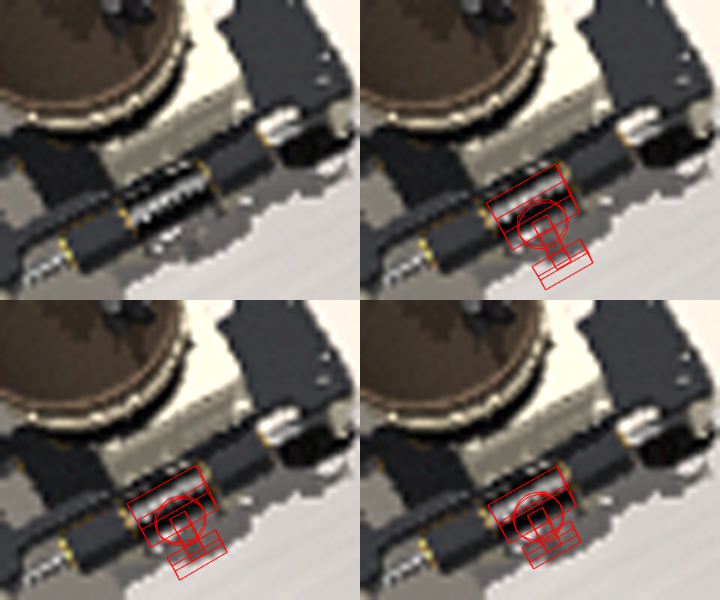

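No contact forces, and the bit has disappeared under the shelf, so the shank is in the notch. Lowering.

Emit:
move_arm --pt "0 0 4 0" --pt "0 0 8 0" --pt "0 0 10 0" --pt "0 0 10 0"

```text
clock: 37.2
position: [0.6253, -0.3011, 0.293]
ee_rot: [-3.13, -0.266, 0.001]
force: [0.6, -0.5, -1.5]
width: 0.389
```

Emit:
move_arm --pt "0 0 1 0" --pt "0 0 2 0" --pt "0 0 2 0"

```text
clock: 37.58
position: [0.6254, -0.3011, 0.2913]
ee_rot: [3.13, 0.266, -0.0]
force: [0.2, -0.3, -0.1]
width: 0.393
```

Emit:
move_arm --pt "0 0 1 0" --pt "0 0 2 0" --pt "0 0 2 0"

```text
clock: 37.95
position: [0.6255, -0.3011, 0.2898]
ee_rot: [3.13, 0.266, 0.001]
force: [-1.2, 0.1, 4.0]
width: 0.394
```

The collar touches the shelf at the expected height. A slight further push squares it in the grip.

Emit:
move_arm --pt "0 0 1 0" --pt "0 0 1.5 0" --pt "0 0 1.5 0"

```text
clock: 38.33
position: [0.6255, -0.3011, 0.2896]
ee_rot: [3.13, 0.266, 0.002]
force: [-4.1, 2.5, 13.3]
width: 0.393
```

Emit:
move_arm --pt "0 0 0 0" --pt "0 0 0 0" --pt "0 0 0 0" --pt "0 0 0 0" --pt "0 0 0 0" --pt "0 0 0 0" --grip 50

```text
clock: 39.08
position: [0.6254, -0.3011, 0.2878]
ee_rot: [-3.13, -0.266, 0.0]
force: [0.3, 0.1, 0.6]
width: 0.544
```

Run:
```python
from rk import *
P,yw=rk("g4",ths=(0,-6,-10),g=.092,crop=(135,195,205,255)); print(P,yw)
```

```text
39.075 [ 0.6254 -0.3011  0.2878] [0.343  0.0807 0.5835] 0.5442678986881495 0.16968433521456153 -1.0653463180777658
[ 0.6254 -0.3011  0.2878] 0.16968177324815611
```

View pics/g4o.png

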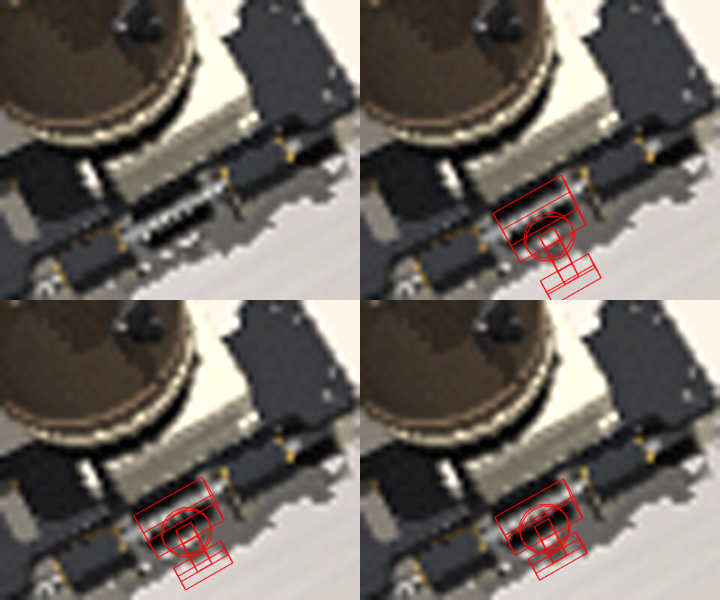

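Released. Now straight up, clear, and check the key, the lid and the other objects.

Emit:
move_arm --pt "0 0 -10 0" --pt "0 0 -25 0" --pt "0 0 -60 0" --pt "0 0 -110 0" --pt "0 0 -120 0" --pt "-60 0 -120 0" --pt "-120 0 -120 0" --pt "-180 0 -120 0" --pt "-180 0 -120 0" --pt "-180 0 -120 0"

```text
clock: 40.42
position: [0.4484, -0.3313, 0.4086]
ee_rot: [3.13, 0.266, 0.002]
force: [0.7, 1.2, -0.7]
width: 0.545
```

Run:
```python
from look import *
from kfit import *
import pickle
ims=grab(2); o=arm.observe(); print(o["clock"],o["position"],o["force"])
s=ims["scene"]; s0=pickle.load(open("ims0.pkl","rb"))["scene"]
bw=boxsegs((0,0,.124),(.005,.018,.02))
print(edgefit({"scene":s},bw,place,[.6225,-.3017,.17],("scene",),win=2), edgefit({"scene":s0},bw,place,[.6225,-.3017,.25],("scene",),win=2))
for im,n in((s0,"a"),(s,"b")): draw(im,"scene",[],place,None,(140,220,190,250),5,f"pics/t{n}.png")
draw(s,"scene",[],place,None,(255,335,130,190),5,"pics/tc.png")
draw(s,"scene",bw,place,[.6225,-.3017,.17],(140,220,190,250),5,"pics/td.png")
cv2.imwrite("pics/g5.png",np.vstack([np.hstack([cv2.imread("pics/ta.png"),cv2.imread("pics/tb.png")]),np.hstack([cv2.imread("pics/tc.png"),cv2.imread("pics/td.png")])]))
cv2.imwrite("pics/g6.png",s); cv2.imwrite("pics/g6t.png",ims["top"])
```

```text
40.625 [ 0.4493 -0.3309  0.4077] [ 0.2113  0.4887 -0.3059]
(array([ 0.6218, -0.3037,  0.1396]), np.float64(0.35798699805909845), 64) (array([ 0.6234, -0.3018,  0.1451]), np.float64(0.38754926191952715), 64)[ WARN:0@6.664] global loadsave.cpp:1063 imwrite_ Unsupported depth image for selected encoder is fallbacked to CV_8U.
```

View pics/g5.png

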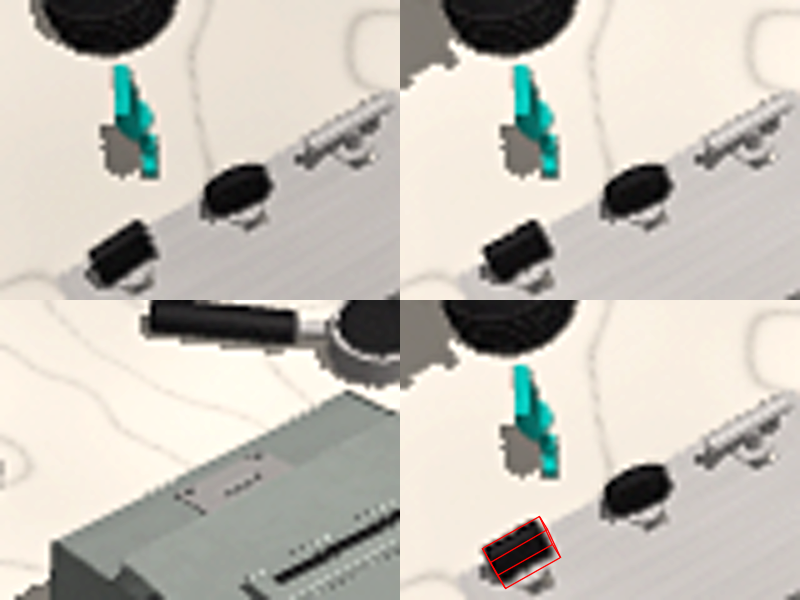

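View pics/g6.png

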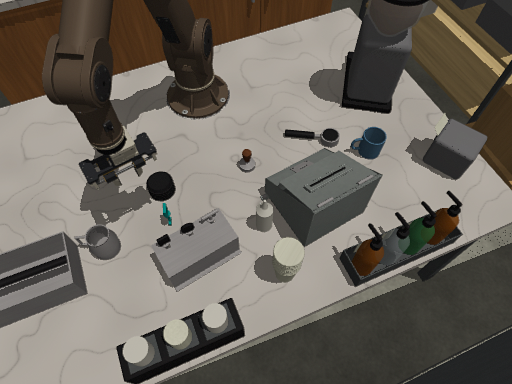

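The key hangs upright, about 2 to 3 mm from its first position. The lid is up, the keyhole slot is level, and nothing else has moved. Handing in.

Run:
```python
from cell import arm
print(arm.sign_off()); o=arm.observe(); print(o["clock"],o["force"])
```

```text
the job is handed in; nothing more can be done
None
the job is handed in; nothing more can be done
```

I opened the safe with its key, hung the key back in its own notch and handed the job in at about 40.6 s of the 64 s allowed. The hand-in gave no verdict.

**How it went**
- **Insertion:** I gripped the key across its bow and tilted it in the jaws against the keyhole edge, because the tool can only point straight down. It went in until it met a seat force of about 19 N along its axis.
- **Turning:** I let go and turned it with the fingers straddling the bow's flat faces. The lid sprang up. Torque then rose from 0.11 to about 0.39 N m, well above the spring, so I took that as the stop.
- **Return:** I turned the key back, gripped the bow again and drew the key out with almost no force. I then straightened it against the keyhole edge and hung it up.

**Last checks**
- **Key:** the scene camera puts it about 2 to 3 mm from where it first hung (limit 15 mm), and it looks upright.
- **Safe:** the lid is up and the slot looks level, so the core should be home.
- **Everything else:** the other keys, the turquoise look-alike and the bystanders look unmoved in the final scene picture. The arm is standing clear.

**Not confirmed**
- **Core and tip:** I could not read the core angle or tip depth directly. I inferred them from forces, torques and model overlays.
- **Tilt after release:** when I let go of the key in the lock, it sagged to about 43°, some 11° off the lock axis. It was aligned while I held it seated before that.
- **Cameras:** the two views disagreed by 2 to 3 mm on the safe. For insertion I relied on the scene view and on feeling for the slot.

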